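# Unload the carousel mixer into the latched holding drawer

### The job

The mixing run is over: loosen the mixer's wing nut well clear of the plate (left-hand thread, so turn it clockwise, at least two thirds of a turn from tight), slide the slotted hold-down plate out from under it and lay the plate flat on the middle of the holding cabinet's roof. Then stand every sample pot upright on the floor of the open drawer, lift the thumb-latch bar over its striker while pushing the drawer home, and let the bar drop into the catch. Leave the nut loose and the other things on the bench where they are.

Things in the scene. Friction and masses are not known exactly. Their poses are not given: they have to be found in the camera images.
- mixer: carousel sample mixer, fixed: white base 250 x 250 x 38 mm, grey turntable (does not turn) and four black cups (rings of 56 mm inner diameter, 12 mm high), their floors 45 mm above the bench, at (+-62, +-62) mm from its origin along its own x and y. Origin: centre of the underside
- mixer_hub (a point): centre of the shoulder of the mixer's 40 mm thick hub, 128 mm above the bench: it carries the hold-down plate. A 12 mm spindle 26 mm high goes up from it, with the captive wing nut and, under the nut, a collar 36 mm across and 6 mm high that rises with it and starts 0.5 mm above the plate
- nut (a joint): angle (rad) of the steel wing nut on the spindle. LEFT-HAND THREAD: grows as the nut is turned clockwise seen from above, which loosens it; 0 = tight, a hard stop against turning anticlockwise; starts at 0 to 0.4. It climbs 2.2 mm per rad to a stop at 6.3 and stays where left. Friction 0.12 N m. The plate comes free from about 2 rad; 4 rad gives ample room
- nut_grip (a point): point on the nut's axis at the height to grip: the two wings form one upright bar 54 mm long (along this point's x), 14 mm thick (along its y), 26 mm high, its top 6 mm above the point. The point turns and climbs with the nut. The plate's fin begins 42 mm from the axis: open the fingers only about 45 mm here
- plate: slotted aluminium hold-down plate, loose, 0.2 kg, 6 mm thick, x -68 to +60, y +-62 mm about its origin (underside, on the spindle's axis while mounted). A 15 mm slot runs from the middle out of its +x edge: it comes off by sliding about 90 mm to its own -x. Two lugs 4 mm high beside the slot (x 22 to 30) are stopped by the collar while the nut is tight. It covers half of each pot, 3 mm up
- plate_fin (a point): point on the plate's upright grip fin: 26 mm long (along plate x), 10 mm thick (along plate y), rising to 42 mm above the plate's underside; this point is at plate (-55, 0, 28) mm. Grip it from above across its thickness
- roof (a point): centre of the top of the holding cabinet, 118 mm above the bench: a flat roof 180 mm (x) by 290 mm (y) with a thin rubber mat. The cabinet is fixed; its open front faces its own -x (towards the robot), 90 mm from this point. Axes are the cabinet's
- drawer (a joint): how far (m) the cabinet's drawer is pulled out towards the cabinet's -x; 0 = home. Starts open 0.125 to 0.15, slides at about 1.5 N plus a little damping and stays where left. If the latch bar is not lifted, it hits the striker and stops the drawer about 0.03 short of home. Within 9 mm counts as home
- drawer_floor (a point): centre of the drawer's inner floor (moves with it), cabinet axes, 20 mm above the bench. Inside 150 mm (x) by 250 mm (y); side and back walls rise 25 mm above the floor, the 12 mm front panel 55 mm. With the drawer home this point is 15 mm in front of point roof; what lies behind the cabinet's front is under the roof, 88 mm above the floor
- latch (a joint): angle (rad) of the thumb-latch bar on the drawer's outer front: 0 = level, its rest stop (it drops there by its weight); grows as its free end (towards the drawer's +y) is lifted, up to 0.9. Pivot axis along x, at (-94, 30, 35) mm from drawer_floor. Steel, 12 mm thick (x), 16 mm high, 0.12 kg. A lift of 0.25 rad just clears the striker, 0.32 is safe
- latch_tab (a point): grip point on the upright tab at the bar's free end, 170 mm from the pivot along the bar and 25 mm above it when level: tab 32 mm long (y), 12 mm thick (x), top 15 mm above this point. It stands in the open beyond keeper and cabinet, to be pinched from above (fingers before and behind it), lifted, and used to push the drawer in
- keeper (a point): middle of the top edge of the striker, a fixed steel plate 12 mm thick (x), 22 mm wide (y), beside the cabinet's front; its top is 72 mm above the bench, 25 mm above the level bar's underside. The catch is the gap right behind it (+x), where the bar lies when the drawer is home
- pot1: sample pot with white lid, a loose upright cylinder 48 mm in diameter and 80 mm high, 0.11 kg, at first standing in one of the mixer's cups (may be absent). Origin: centre of the underside, z up
- pot2: sample pot with white lid, a loose upright cylinder 48 mm in diameter and 80 mm high, 0.11 kg, at first standing in one of the mixer's cups (may be absent). Origin: centre of the underside, z up
- pot3: sample pot with white lid, a loose upright cylinder 48 mm in diameter and 80 mm high, 0.11 kg, at first standing in one of the mixer's cups (may be absent). Origin: centre of the underside, z up
- pot4: sample pot with white lid, a loose upright cylinder 48 mm in diameter and 80 mm high, 0.11 kg, at first standing in one of the mixer's cups (may be absent). Origin: centre of the underside, z up
- tip_box: bystander, loose: open blue box 100 x 75 x 50 mm; leave it alone. Origin: centre of the underside
- beaker: bystander, loose: glass beaker 70 mm across, 90 mm high; leave it alone. Origin: centre of the underside
- slide_box: bystander, loose: wooden slide box 100 x 160 x 35 mm; leave it alone. Origin: centre of the underside
- stain: bystander, loose: amber bottle 56 mm across, 130 mm high; leave it alone. Origin: centre of the underside
- counter_unit: bystander, loose: black cell counter 90 x 70 x 40 mm; leave it alone. Origin: centre of the underside
- dish: bystander, loose: white dish 100 mm across, 18 mm high; leave it alone. Origin: centre of the underside
- jar: bystander, loose: glass jar 60 mm across, 90 mm high; leave it alone. Origin: centre of the underside
Not all that is in view belongs to the job. What is shaped like the pot2 but brown is not meant. Leave any yellow look-alike of the pot4 alone.

How it is judged:
On the way, in this order (a step that is already met when the one before it is completed fails the run):
1. the wing nut is loosened by at least 4 rad from tight (value of joint nut above 4 rad), for 0.2 s.
2. the hold-down plate lies flat on the cabinet's roof (x of plate in the frame of roof between -0.05 and 0.05 m and y of plate in the frame of roof between -0.085 and 0.085 m and z of plate in the frame of roof between -0.005 and 0.006 m and angle between plate's own z axis and vertical below 0.08 rad and linear speed of plate below 0.03 m/s), for 0.2 s.
3. every pot stands upright in the drawer (x of pot1 in the frame of drawer_floor between -0.075 and 0.075 m and y of pot1 in the frame of drawer_floor between -0.125 and 0.125 m and z of pot1 in the frame of drawer_floor between -0.01 and 0.012 m and angle between each of pot1, pot2, pot3, pot4's own z axis and vertical below 0.15 rad and linear speed of each of pot1, pot2, pot3, pot4 below 0.03 m/s and x of pot2 in the frame of drawer_floor between -0.075 and 0.075 m and y of pot2 in the frame of drawer_floor between -0.125 and 0.125 m and z of pot2 in the frame of drawer_floor between -0.01 and 0.012 m and x of pot3 in the frame of drawer_floor between -0.075 and 0.075 m and y of pot3 in the frame of drawer_floor between -0.125 and 0.125 m and z of pot3 in the frame of drawer_floor between -0.01 and 0.012 m and x of pot4 in the frame of drawer_floor between -0.075 and 0.075 m and y of pot4 in the frame of drawer_floor between -0.125 and 0.125 m and z of pot4 in the frame of drawer_floor between -0.01 and 0.012 m), for 0.2 s.
4. the latch bar is lifted and passes over the striker as the drawer goes in (value of joint latch above 0.15 rad and value of joint drawer below 0.03 m), for 0.05 s.
5. the drawer is home and the bar has dropped into the catch (value of joint drawer below 0.009 m and value of joint latch below 0.05 rad), for 0.2 s.
At the end, for the whole second after the job is handed in: Nut turned at least 3.9 rad from tight; plate flat on the roof, its origin within 50 mm (x) and 85 mm (y) of the roof's centre; every pot upright (within 0.15 rad) on the drawer's floor; drawer within 9 mm of home and the latch bar down (below 0.05 rad) (all of step 2 and all of step 3 and all of step 5 and value of joint nut above 3.9 rad); the robot touches nothing.
It fails at once if a bystander is moved by more than 30 mm (distance of any of tip_box, beaker, slide_box, stain, counter_unit, dish, jar from where it was at the start of the episode above 0.03 m).
Of pot1, pot2, pot3, pot4 only 2 to 4 are there at a start; the rules pass over those that are not, and their reading is None.
At some moment in a run one of plate may be knocked a few centimetres aside while the robot is not near it.
Once in a run the grip may slacken for a moment while it holds something.
It also fails if it takes over 210 s, if anything falls off the work surface, if the arm or the gripper's body presses on something with over 40 N, if the wrist force passes 120 N, or if a joint passes its speed limit or range.

### The arm

A 6-joint arm with a two-finger parallel gripper is mounted at the origin on the work surface. World frame = base frame: x ahead of the robot, y to its left, z up, the work surface at z = 0. Lengths are in m, angles in rad, forces in N, time in s.
With the tool pointing down it reaches from about 0.35 to 0.775 m from the base axis. Payload 7.3 kg.
Tool frame: the origin (TCP) lies at the very end of the fingers, on their centre line; the grasp point (between the pads) lies grip_point_offset behind it (grip_point_offset is the distance from the TCP to the grasp point, in m); z points along the fingers, y is the direction in which the jaws open and shut (so a half turn about z gives the same grasp; the last joint's range is limited). The gripper opens to 92 mm and grips with 3 to 60 N. Pads are 19 mm wide; open, the fingers measure 130 mm over their backs; the gripper's body (75 mm by 190 mm) begins 47 mm behind the grasp point.
Start: joints at [1.074, 0.342, 1.524, -0, 1.275, -0.146], TCP at [0.18, 0.493, 0.227] pointing down, gripper open.
Joint ranges: [-2.53, 2.53], [-0.77, 2.02], [0.04, 2.7], [-1, 4.14], [0.28, 2.66], [-3.11, 3.11]. Speed limits (rad/s): [2.57, 2.57, 3.14, 3.14, 3.14, 3.14].

### API

Orientations are given as [roll, pitch, yaw] about the fixed x, y, z axes, in that order (R = Rz(yaw) Ry(pitch) Rx(roll)).
In Python, from cell import * gives the robot as it stands.
- The arm moves only by the shell command python3 -m inch 'ROWS' [OPENING] [FORCE]. ROWS is JSON, a list that holds one entry, the list of rows, each a list of 4 numbers: the shift along the tool's x, y, z in mm, then the turn about the tool's z in rad. In form: [[[x, y, z, roll], ...]]. A call has 1 to 10 rows; each row shifts and turns the commanded pose from where the row before left it, along the tool's axes as they then stand; what a row does not reach is not made up. A row lasts 1/8 s, in which the tool goes at most 62.5 mm and 10.7 degrees, less where a joint would pass 70% of its speed; a pose out of reach is approached as far as the arm can. A call with a gripper value outside its range is refused whole. OPENING is the closure, from -1 (fully open) to 1 (shut), set as the call begins (- or left out, the last holds). The fingers move at their own pace and stop on an object; FORCE is the grip in N (left out, the last holds). Time passes only in rows, so rows that do not move let the fingers close. It gives the time, the measured TCP pose, the force and the opening at its end, in the units of the state.
- observe(): the state, without advancing time (a new reading comes with each control period).
- read_camera(name): name is "scene" or "top" or "wrist"; returns a dict with "img" (400x640x3 uint8, blue, green, red), "fx", "fy", "cx", "cy" (pixels), "eye" and "rotation" of the camera in the world; the wrist camera has in their place "T_tool_cam" (4x4, takes a point from camera to tool coordinates, whose origin is the TCP and whose axes are the flange's). Camera axes: x right, y down, z forward; pixel columns grow to the right and rows downward; lengths in m; the calibration is good to about 2 mm. A picture is of the moment at which its call begins: read the wrist's pose just before it. There is no depth.
- hand_in(): hands the job in, once; it reports no verdict.
Trained networks look in the newest picture that a camera, given by its name, has taken for a name from the list of things; names that differ only in an ending like _2 or _b are one class to them, and where a whole thing is asked for, a point or a joint stands for the part that bears it (a point fixed in the world has none). Each returns a list of dicts, best first, with "conf" (0 to 1); they miss things now and then, are a little off and sometimes report something else, mostly with a low value. They report only what shows in the picture. A call takes as long as a camera call. They do not tell look-alikes from the thing itself.
- boxes_of(camera, label): "at" ([row, column] in pixels, amid what is visible of it).
- place_of(camera, label): "at" ([row, column] in pixels: a listed point, or the origin of a listed thing).
The state is a dict: "time": time; "qpos": joint angles; "qvel": joint speeds; "joint_efforts": joint torques, N m; "tool_pos": TCP position; "tool_rot": TCP orientation; "contact_force": force on the tool from outside, world axes, zero at the start; "torque": the same for the moment, N m; "opening": finger opening in m.
Only numpy, scipy, OpenCV 4.12 (cv2) and the standard library are available. Lean on these libraries where they do the work, as an engineer would, in place of code of your own. Each camera call takes 0.05 s, during which the arm holds its last target. There are 200 camera calls.

## Working session

There is one attempt and no reset: what is moved stays moved. The work goes in short steps, Python scripts to look and compute and a shell command to move; the robot and the scene stay as the last step left them, time stands still between calls to the robot, and variables do not carry over. Pictures are saved under pics/ and viewed, about 12 in all and at most 16, crops included, and the job is handed in when it is done.

```bash
mkdir -p pics; ls; cat > h.py <<'E'
from cell import *
import numpy as np, cv2
from scipy.spatial.transform import Rotation as R
def ray(c,at):
    d=np.array([(at[1]-c["cx"])/c["fx"],(at[0]-c["cy"])/c["fy"],1.])
    return np.array(c["eye"]),np.array(c["rotation"])@d
def onz(c,at,z):
    e,d=ray(c,at); return e+d*(z-e[2])/d[2]
def proj(c,p):
    q=np.array(c["rotation"]).T@(np.asarray(p)-np.array(c["eye"])); return q[1]/q[2]*c["fy"]+c["cy"],q[0]/q[2]*c["fx"]+c["cx"]
def wrist():
    s=observe(); c=read_camera("wrist"); T=np.array(c["T_tool_cam"]); Rt=R.from_euler("xyz",s["tool_rot"]).as_matrix()
    c["eye"]=np.array(s["tool_pos"])+Rt@T[:3,3]; c["rotation"]=Rt@T[:3,:3]; return c
def tri(c1,a1,c2,a2):
    e1,d1=ray(c1,a1); e2,d2=ray(c2,a2)
    A=np.stack([d1,-d2],1); t=np.linalg.lstsq(A,e2-e1,rcond=None)[0]
    p,q=e1+d1*t[0],e2+d2*t[1]; return (p+q)/2,np.linalg.norm(p-q)
E
cat > a.py <<'E'
from h import *
np.set_printoptions(precision=3,suppress=True)
s=observe(); print(s)
c=read_camera("scene"); t=read_camera("top"); 
cv2.imwrite("pics/scene.png",c["img"]); cv2.imwrite("pics/top.png",t["img"])
print(c["eye"],t["eye"])
Z=dict(mixer=0,mixer_hub=.128,nut_grip=.16,plate=.128,plate_fin=.156,roof=.118,drawer_floor=.02,latch_tab=.08,keeper=.072,pot1=.045,pot2=.045,tip_box=0,beaker=0,slide_box=0,stain=0,counter_unit=0,dish=0,jar=0)
for k,z in Z.items():
    for n,cc in(("scene",c),("top",t)):
        print(k,n,[(round(r["conf"],2),np.round(r["at"]).astype(int).tolist(),np.round(onz(cc,r["at"],z),3).tolist()) for r in place_of(n,k) if r["conf"]>.2][:6])
E
python3 a.py
```

```text
pics
{'time': 0.0, 'qpos': array([ 1.074,  0.343,  1.525,  0.   ,  1.275, -0.146]), 'qvel': array([-0.   , -0.002, -0.   ,  0.   , -0.   ,  0.   ]), 'joint_efforts': array([  0.001, -43.124, -24.422,   0.072,   0.056,  -0.   ]), 'tool_pos': array([0.18 , 0.493, 0.226]), 'tool_rot': array([-3.14 , -0.   ,  2.791]), 'contact_force': array([0.007, 0.854, 0.283]), 'torque': array([0.021, 0.022, 0.005]), 'opening': 0.09183566615074366}
[1.419 0.738 0.815] [ 0.222 -0.023  1.559]Traceback (most recent call last):
  File "a.py", line 10, in <module>
    print(k,n,[(round(r["conf"],2),np.round(r["at"]).astype(int).tolist(),np.round(onz(cc,r["at"],z),3).tolist()) for r in place_of(n,k) if r["conf"]>.2][:6])
                                                                                   ~~~^^^^^^^^^^^^^^
  File "h.py", line 8, in onz
    e,d=ray(c,at); return e+d*(z-e[2])/d[2]
                                       ~^^^
IndexError: invalid index to scalar variable.
```

```bash
sed -i 's/^def ray/def RM(r):\n    r=np.array(r); return R.from_euler("xyz",r).as_matrix() if r.shape==(3,) else r\ndef ray/; s/np.array(c\["rotation"\])/RM(c["rotation"])/g' h.py; sed -i 's/^s=observe.*$//' a.py; python3 a.py
```

```text
[1.419 0.738 0.815] [ 0.222 -0.023  1.559]
mixer scene [(0.82, [260, 385], [0.509, 0.232, 0.0]), (0.55, [238, 413], [0.363, 0.241, 0.0])]
mixer top [(0.62, [213, 234], [0.494, 0.24, 0.0])]
mixer_hub scene [(0.63, [221, 388], [0.501, 0.228, 0.128])]
mixer_hub top [(0.88, [203, 230], [0.5, 0.231, 0.128]), (0.41, [201, 379], [0.506, -0.205, 0.128])]
nut_grip scene [(0.63, [208, 388], [0.488, 0.216, 0.16])]
nut_grip top [(0.61, [220, 470], [0.444, -0.46, 0.16]), (0.56, [224, 259], [0.434, 0.143, 0.16]), (0.54, [232, 221], [0.411, 0.251, 0.16]), (0.48, [199, 230], [0.508, 0.228, 0.16])]
plate scene [(0.89, [220, 387], [0.498, 0.221, 0.128])]
plate top [(0.63, [203, 234], [0.501, 0.22, 0.128])]
plate_fin scene [(0.56, [225, 384], [0.562, 0.249, 0.156])]
plate_fin top [(0.68, [182, 226], [0.558, 0.239, 0.156]), (0.63, [200, 226], [0.504, 0.24, 0.156]), (0.5, [159, 176], [0.627, 0.39, 0.156])]
roof scene [(0.7, [202, 224], [0.701, -0.216, 0.118])]
roof top [(0.68, [139, 384], [0.699, -0.228, 0.118]), (0.34, [215, 469], [0.463, -0.47, 0.118])]
drawer_floor scene [(0.58, [204, 264], [0.527, -0
[... 1803 characters left out ...]
[0.48, -0.502, 0.0]), (0.69, [221, 261], [0.469, 0.156, 0.0])]
stain scene [(0.77, [316, 462], [0.577, 0.493, 0.0]), (0.4, [218, 387], [0.317, 0.121, 0.0]), (0.25, [212, 291], [0.484, -0.149, 0.0])]
stain top [(0.67, [189, 156], [0.572, 0.495, 0.0])]
counter_unit scene [(0.86, [293, 478], [0.474, 0.489, -0.0]), (0.62, [327, 420], [0.673, 0.431, 0.0])]
counter_unit top [(0.63, [222, 156], [0.465, 0.488, 0.0])]
dish scene [(0.7, [328, 420], [0.675, 0.431, 0.0])]
dish top [(0.93, [158, 178], [0.678, 0.428, 0.0]), (0.59, [221, 258], [0.468, 0.166, 0.0])]
jar scene [(0.56, [193, 199], [0.593, -0.496, 0.0])]
jar top [(0.68, [224, 158], [0.46, 0.481, 0.0]), (0.56, [228, 317], [0.442, -0.022, 0.0])]
```

View pics/scene.png

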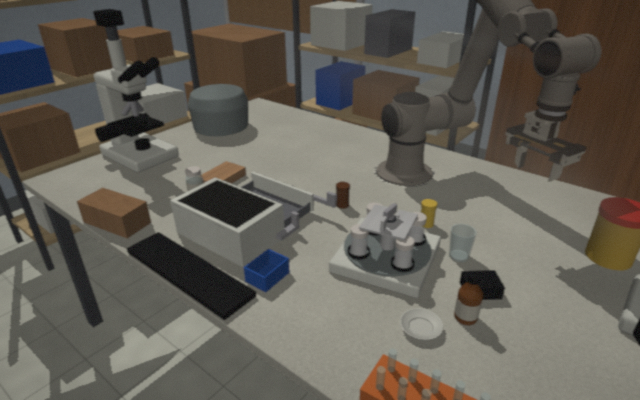

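View pics/top.png

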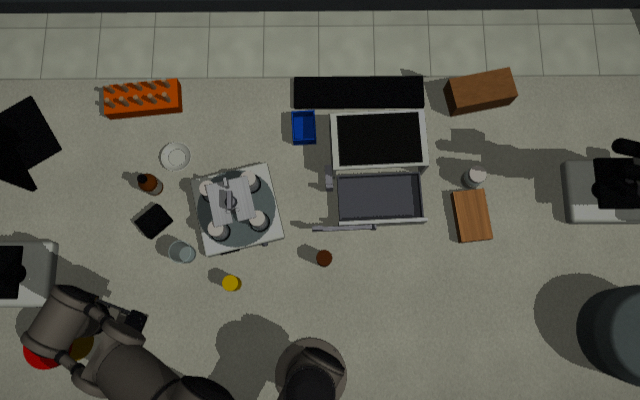

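```bash
cat > d.py <<'E'
import sys
from h import *
np.set_printoptions(precision=3,suppress=True)
a=[float(v) for v in sys.argv[1:]]
s=observe(); Rt=R.from_euler("xyz",s["tool_rot"]).as_matrix(); p=np.array(s["tool_pos"])
y=s["tool_rot"][2]
print("t",round(s["time"],2),"pos",p,"yaw",round(y,3),"rp",s["tool_rot"][:2],"q",s["qpos"])
if len(a)>=3:
    print("shift mm now:",Rt.T@(np.array(a[:3])-p)*1000)
if len(a)==4:
    w=(a[3]-y+np.pi/2)%np.pi-np.pi/2
    R2=R.from_euler("z",w).as_matrix()@Rt
    print("turn(row value):",-w,"(alt",-w+np.pi*np.sign(w),") shift after turn:",R2.T@(np.array(a[:3])-p)*1000)
E
python3 d.py .42 .22 .36 0; python3 -c "
from h import *
c=read_camera('wrist');print(np.round(c['T_tool_cam'],3),c['fx'])
s=cv2.imread('pics/scene.png')[170:290,310:470];t=cv2.imread('pics/top.png')[145:295,175:335]
s=cv2.resize(s,(640,480),interpolation=2);t=cv2.resize(t,(512,480),interpolation=2)
cv2.imwrite('pics/crop.png',cv2.resize(np.hstack([s,t]),(800,333)))
"; python3 -c "import cell; print([k for k in dir(cell) if 'off' in k.lower()]); print(getattr(cell,'grip_point_offset',None))"
```

```text
t 2.05 pos [0.18  0.493 0.227] yaw 2.791 rp [3.142 0.   ] q [ 1.074  0.342  1.524 -0.     1.275 -0.146]
shift mm now: [-318.836 -174.086 -133.281]
turn(row value): -0.3507577133827047 (alt 2.7908349402070884 ) shift after turn: [-239.604 -273.041 -133.286]
[[ 0.    -0.967 -0.256  0.07 ]
 [ 1.     0.     0.    -0.001]
 [-0.    -0.256  0.967 -0.158]
 [ 0.     0.     0.     1.   ]] 325.02803692359265
['grip_point_offset']
0.0188
```

View pics/crop.png

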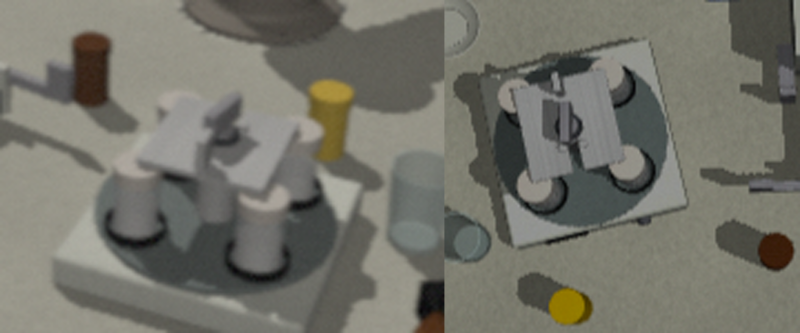

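```bash
python3 d.py .5 .23 .30 3.05
```

```text
t 2.1 pos [0.18  0.493 0.227] yaw 2.791 rp [3.141 0.   ] q [ 1.074  0.342  1.524 -0.     1.275 -0.146]
shift mm now: [-390.522 -137.201  -73.239]
turn(row value): -0.2591922139897238 (alt 2.8824004396000693 ) shift after turn: [-342.311 -232.707  -73.253]
```

```bash
python3 -m inch '[[[0,0,-37,0],[0,0,-36,0],[-39,-13.7,0,0],[-39,-13.7,0,0],[-39,-13.7,0,0],[-39,-13.7,0,0],[-39,-13.7,0,0],[-39,-13.7,0,0],[-39,-13.7,0,0],[-39,-13.7,0,0]]]' ; python3 -m inch '[[[-39,-13.7,0,0],[-39,-13.7,0,0],[0,0,0,-0.13],[0,0,0,-0.13],[0,0,0,0],[0,0,0,0]]]'
cat > w.py <<'E'
import sys
from h import *
np.set_printoptions(precision=3,suppress=True)
c=wrist(); name=sys.argv[1]; cv2.imwrite(f"pics/{name}.png",c["img"])
s=observe(); print(round(s["time"],2),s["tool_pos"],s["tool_rot"])
for a in sys.argv[2:]:
    k,z=a.split(":"); z=float(z)
    print(k,[(round(r["conf"],2),np.round(r["at"],1).tolist(),np.round(onz(c,r["at"],z),4).tolist()) for r in place_of("wrist",k) if r["conf"]>.2][:6])
E
python3 w.py w1 mixer_hub:.128 nut_grip:.16 plate_fin:.156 plate:.128 pot1:.045 
```

```text
time: 3.35
tool_pos: [0.4367, 0.2819, 0.2998]
tool_rot: [3.141, 0.0, 2.791]
contact_force: [0.4, 0.9, 0.5]
opening: 0.0916
time: 4.1
tool_pos: [0.4995, 0.2305, 0.2998]
tool_rot: [3.141, 0.0, 3.049]
contact_force: [0.3, -1.1, -0.0]
opening: 0.092
4.15 [0.499 0.23  0.3  ] [3.141 0.    3.049]
mixer_hub [(0.8, [185.2, 316.1], [0.5028, 0.2299, 0.128]), (0.33, [215.7, 2.7], [0.5049, -0.105, 0.128])]
nut_grip [(0.56, [191.4, 315.3], [0.5015, 0.2292, 0.16])]
plate_fin [(0.88, [237.6, 333.2], [0.5511, 0.2424, 0.156]), (0.21, [241.5, 95.2], [0.5333, 0.0064, 0.156])]
plate [(0.55, [177.8, 315.1], [0.4949, 0.2296, 0.128])]
pot1 [(0.83, [64.6, 100.7], [0.352, -0.0121, 0.045]), (0.81, [137.7, 252.5], [0.4532, 0.1546, 0.045]), (0.8, [200.2, 373.9], [0.5483, 0.302, 0.045]), (0.69, [104.5, 346.1], [0.4242, 0.274, 0.045])]
```

View pics/w1.png

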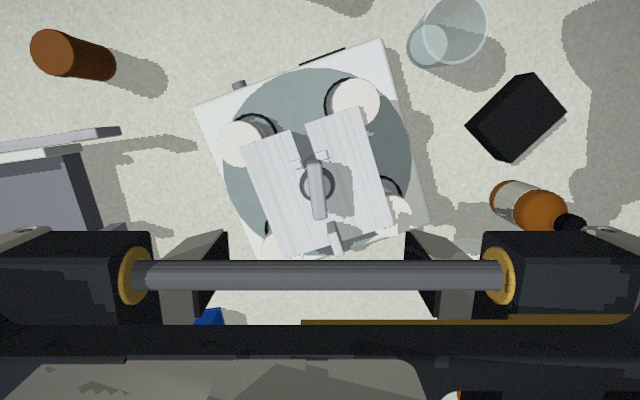

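```bash
python3 - <<'E'
from h import *
c=wrist()
i=cv2.resize(c["img"][140:260,240:400],(800,600),interpolation=cv2.INTER_CUBIC); cv2.imwrite("pics/w1c.png",i)
E
```

```text
(no output)
```

View pics/w1c.png

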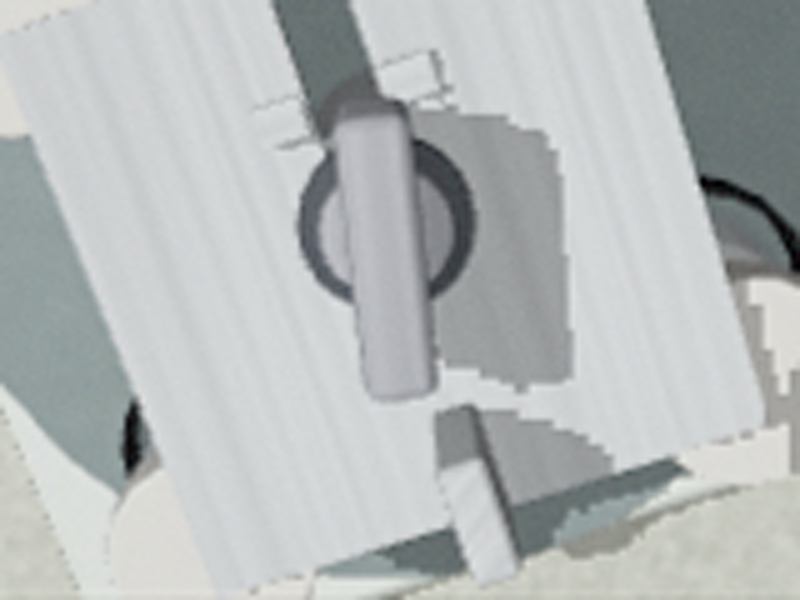

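```bash
python3 - <<'E'
from h import *
c=wrist()
g=lambda x,y,z: onz(c,(140+y/5-.4,240+x/5-.4),z)
def s(n,a,b,z):
    p,q=g(*a,z),g(*b,z); v=q-p; print(n,p.round(4),q.round(4),(p+q).round(4)/2,"len",np.linalg.norm(v).round(4),"yaw",np.arctan2(v[1],v[0]).round(3))
for z in(.160,.166,.17): s("nut",(373,118),(400,395),z)
s("pl",(2,35),(225,590),.134); s("pr",(645,0),(765,420),.134)
s("fin",(460,462),(497,580),.17)
E
python3 d.py .502 .23 .141 3.07
```

```text
nut [0.4748 0.2306 0.16  ] [0.5287 0.2309 0.16  ] [0.5018  0.23075 0.16   ] len 0.0539 yaw 0.004
nut [0.4739 0.2307 0.166 ] [0.5268 0.231  0.166 ] [0.50035 0.23085 0.166  ] len 0.0528 yaw 0.004
nut [0.4733 0.2308 0.17  ] [0.5254 0.2311 0.17  ] [0.49935 0.23095 0.17   ] len 0.0521 yaw 0.004
pl [0.4557 0.1586 0.134 ] [0.5782 0.1888 0.134 ] [0.51695 0.1737  0.134  ] len 0.1261 yaw 0.241
pr [0.4604 0.2855 0.134 ] [0.5499 0.3063 0.134 ] [0.50515 0.29595 0.134  ] len 0.0919 yaw 0.229
fin [0.5397 0.2411 0.17  ] [0.5643 0.2463 0.17  ] [0.552  0.2437 0.17  ] len 0.0252 yaw 0.207
t 4.5 pos [0.5  0.23 0.3 ] yaw 3.051 rp [3.141 0.   ] q [ 0.293  0.345  1.319  0.     1.478 -1.187]
shift mm now: [ -2.493  -0.217 158.763]
turn(row value): -0.019397398692296175 (alt 3.122195254897497 ) shift after turn: [ -2.488  -0.266 158.763]
```

```bash
python3 -m inch '[[[-2,-0.5,20,-0.095],[0,0,40,0],[0,0,40,0],[0,0,30,0],[0,0,0,0],[0,0,0,0]]]' 0.02 20; python3 d.py .5015 .2305 .1435 0.004
```

```text
time: 5.25
tool_pos: [0.5023, 0.2299, 0.1711]
tool_rot: [3.141, 0.002, -3.137]
contact_force: [0.2, 0.8, 0.6]
opening: 0.0454
t 5.25 pos [0.502 0.23  0.171] yaw -3.137 rp [3.141 0.002] q [ 0.291  0.44   1.534  0.     1.165 -1.284]
shift mm now: [ 0.872  0.547 27.584]
turn(row value): 0.00013191319057792583 (alt -3.141460740399215 ) shift after turn: [ 0.872  0.547 27.584]
```

```bash
python3 -m inch '[[[0.5,0.5,14,0],[0,0,13,0],[0,0,0,0]]]' 0.02 30;  python3 -m inch '[[[0,0,0,0],[0,0,0,0],[0,0,0,0],[0,0,0,0]]]' 1 30; python3 -m inch '[[[0,0,-0.4,0.18],[0,0,-0.4,0.18],[0,0,-0.4,0.18],[0,0,-0.4,0.18],[0,0,-0.4,0.18],[0,0,0,0]]]'; python3 d.py
```

```text
time: 5.62
tool_pos: [0.5002, 0.23, 0.1415]
tool_rot: [-3.141, -0.002, -3.137]
contact_force: [-0.1, -0.4, -1.1]
opening: 0.0447
time: 6.12
tool_pos: [0.5013, 0.2308, 0.1431]
tool_rot: [3.14, 0.001, -3.137]
contact_force: [0.4, 3.6, 0.1]
opening: 0.0237
time: 6.88
tool_pos: [0.5012, 0.2305, 0.1451]
tool_rot: [3.141, -0.0, 2.247]
contact_force: [0.0, 3.1, 0.8]
opening: 0.0235
t 6.88 pos [0.501 0.231 0.145] yaw 2.247 rp [ 3.141 -0.   ] q [ 0.292  0.466  1.57   0.     1.105 -0.385]
```

```bash
python3 -m inch '[[[0,0,0,0],[0,0,0,0],[0,0,-40,0],[0,0,-50,0],[0,0,-50,0],[0,0,0,0]]]' 0.02; python3 w.py w2 nut_grip:.17 mixer_hub:.128; python3 - <<'E'
import cv2
i=cv2.imread("pics/w2.png")[120:270,220:420]; cv2.imwrite("pics/w2c.png",cv2.resize(i,(800,600),interpolation=cv2.INTER_CUBIC))
E
```

```text
time: 7.62
tool_pos: [0.5026, 0.2303, 0.2889]
tool_rot: [3.134, 0.004, 2.247]
contact_force: [0.5, 0.1, -0.4]
opening: 0.045
7.67 [0.502 0.23  0.286] [3.139 0.002 2.247]
nut_grip []
mixer_hub [(0.84, [183.5, 314.8], [0.5018, 0.2293, 0.128])]
```

View pics/w2c.png

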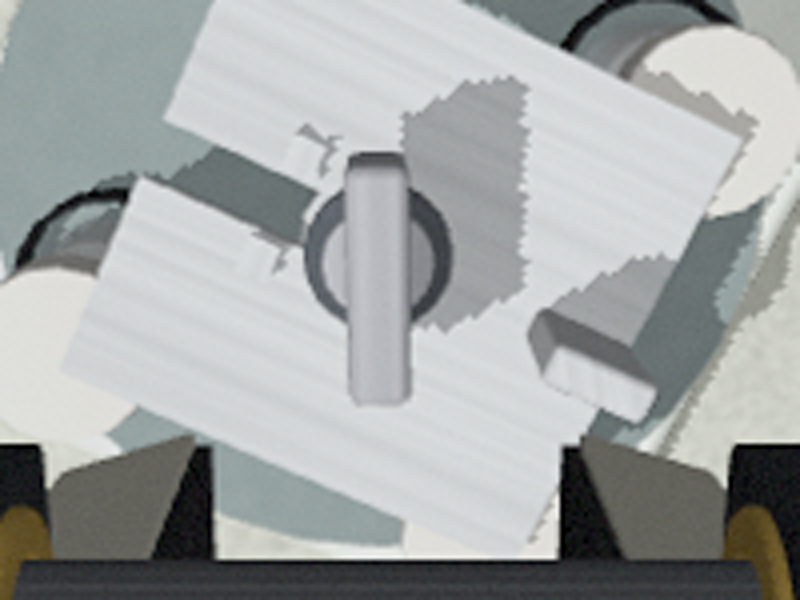

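```bash
python3 -m inch '[[[0,0,45,0],[0,0,45,0],[0,0,43,0],[0,0,0,0],[0,0,0,0]]]' 0.02; python3 d.py .5015 .2305 .1515 ; python3 -m inch '[[[0,0,0,0],[0,0,0,0],[0,0,0,0],[0,0,0,0]]]' 1 30; python3 d.py
```

```text
time: 8.4
tool_pos: [0.5015, 0.2303, 0.1525]
tool_rot: [3.141, 0.0, 2.246]
contact_force: [0.1, 0.1, 1.4]
opening: 0.045
t 8.4 pos [0.502 0.23  0.153] yaw 2.246 rp [3.141 0.   ] q [ 0.292  0.459  1.559 -0.     1.123 -0.384]
shift mm now: [0.18  0.116 1.036]
time: 8.9
tool_pos: [0.5013, 0.2304, 0.1522]
tool_rot: [3.14, 0.0, 2.246]
contact_force: [0.8, -0.6, 1.7]
opening: 0.014
t 8.9 pos [0.501 0.23  0.152] yaw 2.246 rp [3.14 0.  ] q [ 0.292  0.459  1.561  0.     1.121 -0.384]
```

```bash
python3 -m inch '[[[0,0,-0.4,0.18],[0,0,-0.4,0.18],[0,0,-0.4,0.18],[0,0,-0.4,0.18],[0,0,-0.4,0.18],[0,0,-0.4,0.18],[0,0,-0.4,0.18],[0,0,-0.4,0.18],[0,0,-0.4,0.18],[0,0,0,0]]]';python3 -m inch '[[[0,0,-0.4,0.18],[0,0,-0.4,0.18],[0,0,-0.4,0.18],[0,0,-0.4,0.18],[0,0,-0.4,0.18],[0,0,-0.4,0.18],[0,0,-0.4,0.18],[0,0,-0.4,0.18],[0,0,-0.4,0.18],[0,0,0,0]]]'; python3 -m inch '[[[0,0,-0.4,0.17],[0,0,0,0],[0,0,0,0]]]'; python3 d.py
```

```text
time: 10.15
tool_pos: [0.5005, 0.2305, 0.1557]
tool_rot: [-3.141, 0.0, 0.627]
contact_force: [-2.7, 1.2, 4.7]
opening: 0.0136
time: 11.4
tool_pos: [0.5006, 0.2313, 0.1593]
tool_rot: [-3.141, 0.002, -0.992]
contact_force: [-4.1, 4.5, 4.2]
opening: 0.0141
time: 11.78
tool_pos: [0.5007, 0.2314, 0.1597]
tool_rot: [-3.141, 0.002, -1.16]
contact_force: [-2.7, 4.6, 3.6]
opening: 0.0136
t 11.78 pos [0.501 0.231 0.16 ] yaw -1.16 rp [-3.141  0.002] q [0.293 0.451 1.551 0.002 1.139 3.022]
```

```bash
python3 -m inch '[[[0,0,0,0],[0,0,0,0],[0,0,-40,0],[0,0,-50,0],[0,0,-40,0],[0,0,0,-0.173],[0,0,0,-0.173],[0,0,0,-0.173],[0,0,0,-0.173],[0,0,0,-0.173]]]' 0.02; python3 -m inch '[[[0,0,0,-0.173],[0,0,0,-0.173],[0,0,0,-0.173],[0,0,0,0],[0,0,0,0]]]';python3 w.py w3 nut_grip:.17 mixer_hub:.128 plate_fin:.156 plate:.128;  python3 - <<'E'
import cv2
i=cv2.imread("pics/w3.png")[90:240,220:420]; cv2.imwrite("pics/w3c.png",cv2.resize(i,(800,600),interpolation=cv2.INTER_CUBIC))
E
```

```text
time: 13.02
tool_pos: [0.5012, 0.2298, 0.2891]
tool_rot: [3.141, -0.0, -0.292]
contact_force: [-0.3, 0.2, -0.3]
opening: 0.045
time: 13.65
tool_pos: [0.5011, 0.23, 0.2892]
tool_rot: [3.141, 0.0, 0.217]
contact_force: [-0.5, -0.2, -0.3]
opening: 0.0449
13.7 [0.501 0.23  0.289] [3.141 0.    0.217]
nut_grip [(0.59, [195.3, 313.9], [0.4973, 0.2314, 0.17])]
mixer_hub [(0.65, [119.4, 262.5], [0.5491, 0.2932, 0.128]), (0.56, [185.2, 312.1], [0.4965, 0.2334, 0.128])]
plate_fin [(0.94, [127.9, 314.7], [0.5534, 0.243, 0.156])]
plate [(0.95, [180.9, 315.8], [0.5016, 0.2307, 0.128])]
```

View pics/w3c.png

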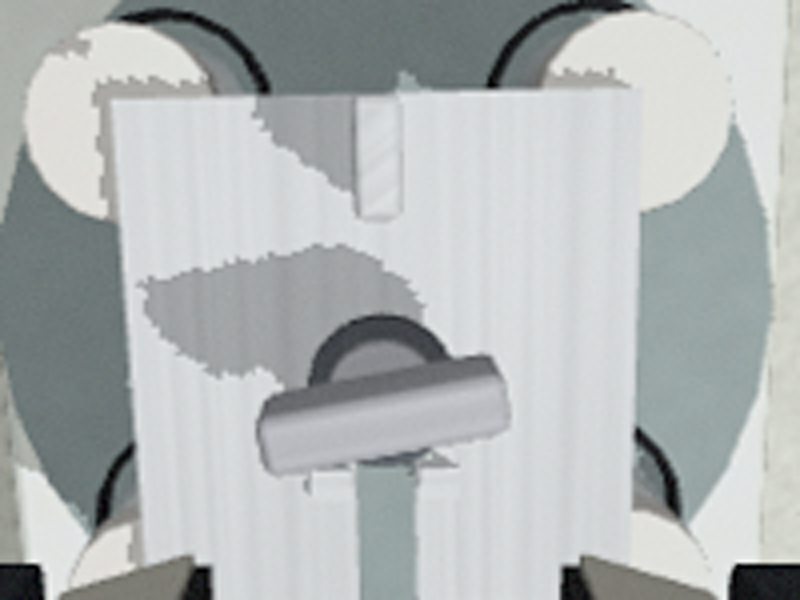

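```bash
python3 d.py .5534 .243 .140 .22;
```

```text
t 13.9 pos [0.501 0.23  0.289] yaw 0.219 rp [ 3.142 -0.   ] q [ 0.292  0.352  1.336 -0.     1.453  1.643]
shift mm now: [ 53.911  -1.165 149.311]
turn(row value): -0.0010532868561550224 (alt 3.140539366733638 ) shift after turn: [ 53.912  -1.109 149.311]
```

```bash
python3 -m inch '[[[27,-1,0,0],[27,0,40,0],[0,0,45,0],[0,0,40,0],[0,0,14,0],[0,0,10,0],[0,0,0,0],[0,0,0,0]]]' 0.02 40; python3 -m inch '[[[0,0,0,0],[0,0,0,0],[0,0,0,0],[0,0,0,0]]]' 1 40; python3 -m inch '[[[0,0,-1.5,0],[0,0,0,0],[10,0,0,0],[15,0,0,0],[15,0,0,0],[0,0,0,0]]]'; python3 d.py
```

```text
time: 14.9
tool_pos: [0.5543, 0.2432, 0.1418]
tool_rot: [-3.141, -0.003, 0.22]
contact_force: [-0.5, 0.3, -0.3]
opening: 0.0448
time: 15.4
tool_pos: [0.5535, 0.243, 0.1404]
tool_rot: [-3.142, -0.0, 0.22]
contact_force: [0.8, -2.9, -0.1]
opening: 0.0097
time: 16.15
tool_pos: [0.5935, 0.2517, 0.1413]
tool_rot: [-3.142, -0.0, 0.219]
contact_force: [0.1, -0.2, -2.6]
opening: 0.0097
t 16.15 pos [0.594 0.252 0.141] yaw 0.219 rp [-3.142 -0.   ] q [0.282 0.631 1.285 0.    1.225 1.634]
```

```bash
python3 -m inch '[[[20,0,0,0],[20,0,0,0],[15,0,0,0],[15,0,0,0],[0,0,0,0],[0,0,-30,0],[0,0,-40,0],[0,0,-30,0],[0,0,0,0]]]'; python3 -c "
from h import *
np.set_printoptions(precision=4,suppress=True)
c=read_camera('scene');t=read_camera('top')
cv2.imwrite('pics/top2.png',cv2.resize(t['img'][90:250,270:510],(800,533),interpolation=2))
for k,z in dict(roof=.118,keeper=.072,drawer_floor=.02,latch_tab=.080,plate=.228).items():
  for n,cc in(('scene',c),('top',t)):
    for r in place_of(n,k)[:2]: print(k,n,round(r['conf'],2),np.round(r['at']),onz(cc,r['at'],z))
"; python3 d.py
```

```text
time: 17.27
tool_pos: [0.6612, 0.2673, 0.2449]
tool_rot: [-3.141, -0.006, 0.22]
contact_force: [-0.4, 0.1, -3.0]
opening: 0.0095
roof scene 0.79 [204. 225.] [ 0.708  -0.2045  0.118 ]
roof top 0.71 [138. 382.] [ 0.7022 -0.2219  0.118 ]
keeper scene 0.63 [211. 292.] [ 0.5613 -0.0723  0.072 ]
keeper top 0.88 [188. 330.] [ 0.5577 -0.0649  0.072 ]
drawer_floor scene 0.93 [206. 266.] [ 0.5293 -0.2218  0.02  ]
drawer_floor top 0.57 [199. 227.] [0.536  0.2601 0.02  ]
latch_tab scene 0.75 [198. 332.] [ 0.437  -0.0155  0.08  ]
latch_tab top 0.51 [226. 316.] [ 0.4375 -0.0187  0.08  ]
plate scene 0.74 [205. 376.] [0.5937 0.2412 0.228 ]
plate scene 0.22 [237. 414.] [0.6551 0.3788 0.228 ]
plate top 0.88 [156. 216.] [0.6149 0.2581 0.228 ]
t 17.88 pos [0.661 0.267 0.242] yaw 0.22 rp [-3.142  0.   ] q [0.276 0.708 0.866 0.    1.568 1.627]
```

View pics/top2.png

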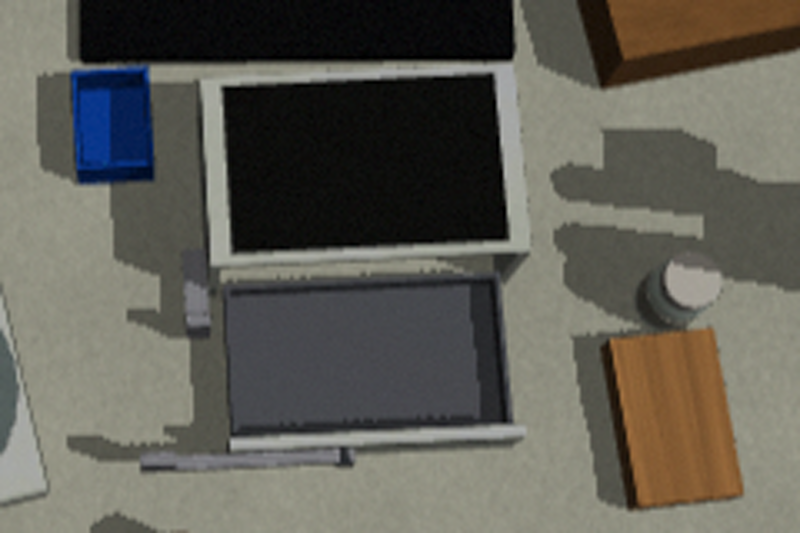

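```bash
python3 -c "
from h import *
np.set_printoptions(precision=4,suppress=True)
t=read_camera('top')
g=lambda x,y,z:onz(t,(90+y*.3-.35,270+x*.3-.35),z)
P=[g(*p,.118) for p in((200,80),(515,68),(213,265),(527,250))]
print(np.array(P),np.mean(P,0)); 
for a,b in((1,0),(3,2)): v=P[b]-P[a]; print(np.linalg.norm(v),np.arctan2(v[1],v[0])-np.pi/2)
for a,b in((2,0),(3,1)): v=P[b]-P[a]; print(np.linalg.norm(v),np.arctan2(v[1],v[0]))
a,b=g(230,443,.075),g(523,432,.075); print('front',a,b,np.arctan2(*(a-b)[[1,0]])-np.pi/2)
a,b=g(142,462,.085),g(345,455,.06); print('bar',a,b)
"; python3 d.py .70 -.16 .242 1.52
```

```text
[[ 0.7806 -0.0637  0.118 ]
 [ 0.7904 -0.3534  0.118 ]
 [ 0.6048 -0.0737  0.118 ]
 [ 0.6173 -0.356   0.118 ]] [ 0.6983 -0.2117  0.118 ]
0.2898923321545042 0.03394110777539505
0.2826544747039376 0.04392468097770297
0.1760421354439862 0.05669149136854304
0.17320516734336033 0.015191936821161533
front [ 0.4497 -0.0887  0.075 ] [ 0.4586 -0.3541  0.075 ] 0.033409593497063295
bar [ 0.4313 -0.009   0.085 ] [ 0.4404 -0.1942  0.06  ]
t 17.93 pos [0.661 0.267 0.242] yaw 0.22 rp [-3.142  0.   ] q [0.276 0.708 0.866 0.    1.568 1.627]
shift mm now: [-54.885 425.193  -0.364]
turn(row value): -1.3001963052508678 (alt 1.8413963483389253 ) shift after turn: [-424.392   60.77    -0.294]
```

```bash
python3 -m inch '[[[0,0,0,-0.173],[0,0,0,-0.173],[0,0,0,-0.173],[0,0,0,-0.173],[0,0,0,-0.173],[0,0,0,-0.173],[0,0,0,-0.173],[0,0,0,-0.173],[0,0,0,0]]]'; python3 d.py .693 -.162 .20 1.608
```

```text
time: 19.05
tool_pos: [0.6608, 0.2669, 0.2418]
tool_rot: [-3.142, -0.0, 1.602]
contact_force: [-0.7, 0.1, -2.9]
opening: 0.0097
t 19.05 pos [0.661 0.267 0.242] yaw 1.602 rp [-3.142 -0.   ] q [0.276 0.708 0.866 0.    1.568 0.245]
shift mm now: [-429.753   18.682   41.75 ]
turn(row value): -0.005761510481010035 (alt 3.135831143108783 ) shift after turn: [-429.853   16.206   41.75 ]
```

```bash
python3 -m inch '[[[-30,0,0,-0.006],[-45,2,0,0],[-50,2,0,0],[-50,2,0,0],[-50,2,0,0],[-50,2,0,0],[-50,2,0,0],[-50,2,0,0],[-40,2,0,0],[-15,0,0,0]]]'; python3 -m inch '[[[0,0,20,0],[0,0,0,0],[0,0,0,0]]]';python3 d.py .693 -.162 .133 1.608
```

```text
time: 20.3
tool_pos: [0.6931, -0.1649, 0.2414]
tool_rot: [-3.141, 0.0, 1.603]
contact_force: [0.2, 0.0, -2.2]
opening: 0.01
time: 20.68
tool_pos: [0.6937, -0.1613, 0.2226]
tool_rot: [3.141, -0.0, 1.61]
contact_force: [-0.5, -0.2, -1.8]
opening: 0.01
t 20.68 pos [ 0.694 -0.161  0.223] yaw 1.61 rp [ 3.141 -0.   ] q [-0.336  0.713  0.907  0.     1.521 -0.375]
shift mm now: [-0.71  -0.805 89.561]
turn(row value): 0.0017833738885211226 (alt -3.139809279701272 ) shift after turn: [-0.711 -0.804 89.561]
```

```bash
python3 -m inch '[[[0,0,30,0],[0,0,30,0],[0,0,18,0],[0,0,6,0],[0,0,0,0]]]'; python3 -m inch '[[[0,0,3,0],[0,0,3,0],[0,0,0,0]]]'; python3 -m inch '[[[0,0,2,0],[0,0,0,0]]]'
```

```text
time: 21.3
tool_pos: [0.6939, -0.1618, 0.1387]
tool_rot: [3.141, 0.0, 1.61]
contact_force: [0.3, 0.2, -3.1]
opening: 0.0101
time: 21.68
tool_pos: [0.6933, -0.1621, 0.1318]
tool_rot: [-3.141, -0.0, 1.61]
contact_force: [-0.3, -0.4, -1.7]
opening: 0.0097
time: 21.92
tool_pos: [0.6937, -0.1622, 0.1304]
tool_rot: [3.141, 0.0, 1.61]
contact_force: [-1.2, -0.5, 0.8]
opening: 0.0096
```

```bash
python3 -m inch '[[[0,0,0,0],[0,0,0,0],[0,0,0,0],[0,0,-30,0],[0,0,-50,0],[0,0,-50,0],[0,0,-50,0],[0,0,0,0]]]' 0.02; python3 d.py .53 -.25 .33
```

```text
time: 22.92
tool_pos: [0.6947, -0.1626, 0.3156]
tool_rot: [3.132, 0.004, 1.61]
contact_force: [1.4, 0.3, -0.6]
opening: 0.045
t 22.93 pos [ 0.695 -0.163  0.316] yaw 1.61 rp [3.132 0.004] q [-0.337  0.695  0.696  0.     1.74  -0.376]
shift mm now: [ -80.986 -167.87   -15.74 ]
```

```bash
python3 -m inch '[[[-20,-42,0,0],[-20,-42,0,0],[-20,-42,0,0],[-20,-42,0,0],[0,0,0,0],[0,0,0,0],[0,0,0,0]]]'; python3 w.py w4 roof:.118 plate:.118 plate_fin:.146 drawer_floor:.02 latch_tab:.08 keeper:.072
```

```text
time: 23.8
tool_pos: [0.5295, -0.248, 0.3092]
tool_rot: [-3.141, -0.001, 1.611]
contact_force: [-0.1, 0.6, 0.8]
opening: 0.0449
23.85 [ 0.529 -0.248  0.309] [-3.141 -0.001  1.611]
roof [(0.62, [148.8, 473.6], [0.6946, -0.2104, 0.118])]
plate [(0.82, [150.3, 470.4], [0.6915, -0.2121, 0.118])]
plate_fin [(0.64, [97.4, 495.2], [0.6935, -0.1592, 0.146])]
drawer_floor [(0.7, [142.4, 317.3], [0.5283, -0.2191, 0.02])]
latch_tab []
keeper []
```

View pics/w4.png

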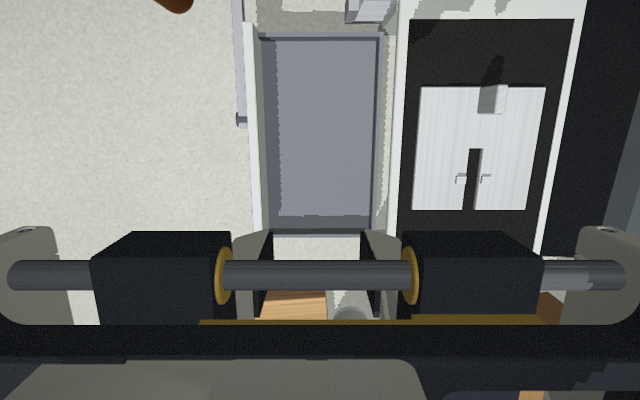

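```bash
python3 d.py .51 .22 .30 1.01
```

```text
t 24.15 pos [ 0.529 -0.248  0.31 ] yaw 1.61 rp [-3.141 -0.   ] q [-0.57   0.41   1.196  0.     1.537 -0.61 ]
shift mm now: [468.8    -0.41    9.723]
turn(row value): 0.6002756160132094 (alt -2.541317037576584 ) shift after turn: [ 386.612 -265.151    9.73 ]
```

```bash
python3 -m inch '[[[30,0,0,0],[52,0,0,0],[52,0,0,0],[52,0,0,0],[52,0,0,0],[52,0,0,0],[52,0,0,0],[52,0,0,0],[50,0,0,0],[25,0,0,0]]]' -0.435; python3 -m inch '[[[0,0,0,0.15],[0,0,0,0.15],[0,0,0,0.15],[0,0,0,0.15],[0,0,0,0],[0,0,0,0]]]'; python3 w.py w5 mixer_hub:.128 pot1:.045 mixer:0; python3 d.py .5481 .3048 .15 1.01
```

```text
time: 25.4
tool_pos: [0.5099, 0.2226, 0.3098]
tool_rot: [3.141, -0.001, 1.612]
contact_force: [-0.9, -1.5, 0.7]
opening: 0.0657
time: 26.15
tool_pos: [0.5104, 0.2201, 0.3099]
tool_rot: [3.142, -0.0, 1.013]
contact_force: [-0.4, 0.2, -1.0]
opening: 0.0658
26.2 [0.51 0.22 0.31] [ 3.142 -0.     1.012]
mixer_hub [(0.65, [173.2, 304.4], [0.5016, 0.2317, 0.128])]
pot1 [(0.83, [225.1, 305.3], [0.453, 0.1586, 0.045]), (0.75, [94.3, 303.3], [0.543, 0.3048, 0.045]), (0.71, [159.9, 371.4], [0.5744, 0.189, 0.045]), (0.68, [165.9, 238.8], [0.4231, 0.2741, 0.045]), (0.52, [234.2, 178.8], [0.297, 0.2402, 0.045])]
mixer [(0.78, [158.9, 306.8], [0.4992, 0.23, 0.0])]
t 26.35 pos [0.51 0.22 0.31] yaw 1.011 rp [ 3.142 -0.   ] q [0.269 0.352 1.281 0.    1.508 0.829]
shift mm now: [ 91.86  -13.081 159.858]
turn(row value): 0.0008389614857871042 (alt -3.1407536921040062 ) shift after turn: [ 91.849 -13.158 159.858]
```

View pics/w5.png

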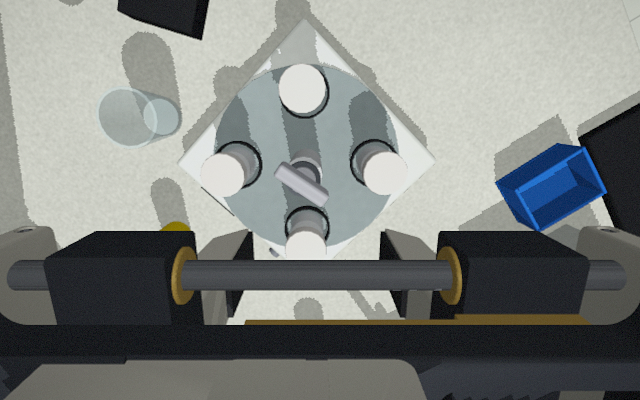

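```bash
python3 -m inch '[[[45,-6.5,20,0],[45,-6.5,40,0],[0,0,45,0],[0,0,45,0],[0,0,40,0],[0,0,20,0],[0,0,10,0],[0,0,0,0],[0,0,0,0]]]' -0.435 25; python3 -m inch '[[[0,0,0,0],[0,0,0,0],[0,0,0,0],[0,0,0,0]]]' 1 25; python3 -m inch '[[[0,0,-30,0],[0,0,-45,0],[0,0,-45,0],[0,0,0,0]]]'; python3 d.py .538 -.159 .21 .037
```

```text
time: 27.48
tool_pos: [0.548, 0.3034, 0.0911]
tool_rot: [3.14, -0.002, 1.01]
contact_force: [-0.8, 0.1, -0.3]
opening: 0.0658
time: 27.98
tool_pos: [0.5474, 0.3034, 0.0904]
tool_rot: [3.141, -0.001, 1.01]
contact_force: [-0.7, 0.8, 4.8]
opening: 0.0478
time: 28.48
tool_pos: [0.549, 0.3038, 0.2137]
tool_rot: [3.137, -0.006, 1.01]
contact_force: [0.0, 0.4, -2.1]
opening: 0.048
t 28.48 pos [0.549 0.304 0.214] yaw 1.01 rp [ 3.137 -0.006] q [ 0.383  0.538  1.247 -0.     1.349  0.944]
shift mm now: [-397.714  236.835    2.332]
turn(row value): 0.9728137884657607 (alt -2.1687788651240325 ) shift after turn: [-28.172 462.003   5.693]
```

```bash
python3 -m inch '[[[0,0,-40,0.162],[0,0,0,0.162],[0,0,0,0.162],[0,0,0,0.162],[0,0,0,0.162],[0,0,0,0.162],[0,0,0,0]]]'; python3 d.py .538 -.159 .066 .037
```

```text
time: 29.35
tool_pos: [0.5468, 0.3028, 0.248]
tool_rot: [3.14, 0.003, 0.039]
contact_force: [-0.5, 0.7, -1.4]
opening: 0.0475
t 29.35 pos [0.547 0.303 0.248] yaw 0.039 rp [3.14  0.003] q [ 0.383  0.519  1.184 -0.     1.441  1.915]
shift mm now: [-26.315 460.898 182.545]
turn(row value): 0.0021193700406187954 (alt -3.139473283549174 ) shift after turn: [-25.338 460.954 182.542]
```

```bash
python3 -m inch '[[[-2,26,0,0],[-2,50,0,0],[-3,55,0,0],[-3,55,0,0],[-3,55,0,0],[-3,55,0,0],[-3,55,0,0],[-3,52,0,0],[-2,38,0,0],[-2,20,0,0]]]'; python3 -m inch '[[[0,0,0,0],[0,0,40,0],[0,0,45,0],[0,0,0,0],[0,0,0,0]]]'; python3 d.py .538 -.159 .066 .037
```

```text
time: 30.6
tool_pos: [0.5382, -0.1603, 0.2489]
tool_rot: [-3.141, 0.001, 0.039]
contact_force: [0.3, 0.6, -2.5]
opening: 0.0473
time: 31.22
tool_pos: [0.5398, -0.1579, 0.1665]
tool_rot: [3.141, -0.002, 0.039]
contact_force: [-0.3, -0.4, -1.3]
opening: 0.0474
t 31.23 pos [ 0.54  -0.158  0.166] yaw 0.039 rp [ 3.141 -0.002] q [-0.421  0.462  1.512  0.     1.166  1.11 ]
shift mm now: [ -2.015   1.011 100.476]
turn(row value): 0.0024642779847310337 (alt -3.139128375605062 ) shift after turn: [ -2.012   1.016 100.476]
```

```bash
python3 -m inch '[[[-2,1,35,0],[0,0,35,0],[0,0,20,0],[0,0,5,0],[0,0,0,0],[0,0,3,0],[0,0,2,0],[0,0,0,0]]]'; python3 -m inch '[[[0,0,0,0],[0,0,0,0],[0,0,0,0],[0,0,-30,0],[0,0,-45,0],[0,0,-45,0],[0,0,-30,0],[0,0,0,0]]]' -0.435; python3 d.py .4265 .2762 .26 -0.56
```

```text
time: 32.22
tool_pos: [0.5372, -0.1597, 0.0654]
tool_rot: [3.141, -0.001, 0.038]
contact_force: [1.0, -0.0, 0.7]
opening: 0.0477
time: 33.22
tool_pos: [0.5379, -0.1601, 0.2174]
tool_rot: [3.139, -0.005, 0.038]
contact_force: [0.0, 0.3, -0.7]
opening: 0.0658
t 33.23 pos [ 0.538 -0.16   0.217] yaw 0.038 rp [ 3.139 -0.005] q [-0.426  0.413  1.443  0.     1.281  1.107]
shift mm now: [ -94.581 -440.079  -44.128]
turn(row value): 0.597872491659935 (alt -2.5437201619298584 ) shift after turn: [-325.906 -310.363  -44.964]
```

```bash
python3 -m inch '[[[0,0,-20,0.15],[0,0,0,0.15],[0,0,0,0.15],[0,0,0,0.148],[0,0,0,0]]]'; python3 d.py .5755 .1855 .09 -0.56
```

```text
time: 33.85
tool_pos: [0.5362, -0.1594, 0.2334]
tool_rot: [3.141, 0.002, -0.559]
contact_force: [0.1, -0.2, -0.4]
opening: 0.0658
t 33.85 pos [ 0.536 -0.159  0.233] yaw -0.559 rp [3.141 0.002] q [-0.426  0.402  1.414  0.     1.328  1.704]
shift mm now: [-149.237 -313.259  143.698]
turn(row value): 0.001052885723181296 (alt -3.1405397678666116 ) shift after turn: [-149.566 -313.101  143.699]
```

```bash
python3 -m inch '[[[-11,-23,0,0],[-22,-45,0,0],[-24,-50,0,0],[-24,-50,0,0],[-24,-50,0,0],[-22,-45,0,0],[-15,-33,0,0],[-7,-17,0,0],[0,0,0,0],[0,0,0,0]]]'; python3 -m inch '[[[0,0,40,0],[0,0,40,0],[0,0,40,0],[0,0,24,0],[0,0,0,0],[0,0,0,0]]]';  python3 d.py .5755 .1855 .09 -0.56
```

```text
time: 35.1
tool_pos: [0.5768, 0.1834, 0.2346]
tool_rot: [3.141, 0.0, -0.561]
contact_force: [0.6, -0.5, 0.6]
opening: 0.0659
time: 35.85
tool_pos: [0.5777, 0.184, 0.0922]
tool_rot: [-3.14, -0.002, -0.561]
contact_force: [0.1, 0.6, 1.3]
opening: 0.066
t 35.85 pos [0.578 0.184 0.092] yaw -0.561 rp [-3.14  -0.002] q [ 0.182  0.616  1.465 -0.     1.059  2.314]
shift mm now: [-2.694 -0.061  2.148]
turn(row value): -0.0011617445668716808 (alt 3.140430909022921 ) shift after turn: [-2.694 -0.064  2.148]
```

Grip D, lift, turn to the drawer yaw.

```bash
python3 -m inch '[[[-1,0,0,0],[0,0,0,0],[0,0,0,0],[0,0,0,0]]]' 1 25; python3 d.py; python3 -m inch '[[[0,0,-30,0],[0,0,-45,0],[0,0,-45,0],[0,0,-30,-0.15],[0,0,0,-0.15],[0,0,0,-0.15],[0,0,0,-0.148],[0,0,0,0],[0,0,0,0]]]'; python3 d.py .542 -.279 .24 .037
```

```text
time: 36.35
tool_pos: [0.5763, 0.1854, 0.0917]
tool_rot: [-3.141, -0.001, -0.56]
contact_force: [-1.3, 0.0, 6.1]
opening: 0.0472
t 36.35 pos [0.576 0.185 0.092] yaw -0.56 rp [-3.141 -0.001] q [ 0.185  0.615  1.468 -0.     1.057  2.316]
time: 37.48
tool_pos: [0.5759, 0.1853, 0.2406]
tool_rot: [-3.142, 0.001, 0.035]
contact_force: [0.0, -0.0, -0.3]
opening: 0.0472
t 37.48 pos [0.576 0.185 0.241] yaw 0.035 rp [-3.142  0.001] q [0.185 0.482 1.266 0.    1.394 1.72 ]
shift mm now: [-50.094 462.833   0.557]
turn(row value): -0.0019924316583979085 (alt 3.139600221931395 ) shift after turn: [-51.016 462.733   0.558]
```

```bash
python3 -m inch '[[[-3,26,0,0],[-5,50,0,0],[-6,55,0,0],[-6,55,0,0],[-6,55,0,0],[-6,55,0,0],[-6,55,0,0],[-6,52,0,0],[-4,39,0,0],[-2,20,0,0]]]'; python3 -m inch '[[[0,0,0,0],[0,0,40,0],[0,0,40,0],[0,0,0,0],[0,0,0,0]]]'; python3 d.py .542 -.279 .067 .037
```

```text
time: 38.72
tool_pos: [0.543, -0.2802, 0.2405]
tool_rot: [-3.141, 0.0, 0.034]
contact_force: [1.3, 0.7, -1.9]
opening: 0.0476
time: 39.35
tool_pos: [0.5446, -0.2777, 0.1626]
tool_rot: [3.14, -0.002, 0.039]
contact_force: [1.0, -0.1, -1.4]
opening: 0.0472
t 39.35 pos [ 0.545 -0.278  0.163] yaw 0.039 rp [ 3.14  -0.002] q [-0.597  0.551  1.369  0.     1.219  0.935]
shift mm now: [-2.833  1.123 95.597]
turn(row value): 0.0019022178300864834 (alt -3.1396904357597064 ) shift after turn: [-2.831  1.128 95.597]
```

```bash
python3 -m inch '[[[-2.5,1,35,0],[0,0,35,0],[0,0,15,0],[0,0,5,0],[0,0,0,0],[0,0,3,0],[0,0,2,0],[0,0,0,0]]]'; python3 -m inch '[[[0,0,0,0],[0,0,0,0],[0,0,0,0],[0,0,-30,0],[0,0,-45,0],[0,0,-45,0],[0,0,-40,0.15],[0,0,0,0.15],[0,0,0,0.15],[0,0,0,0.147]]]' -0.435; python3 -m inch '[[[0,0,0,0]]]'; python3 d.py .4265 .2762 .23 -0.56
```

```text
time: 40.35
tool_pos: [0.5415, -0.2797, 0.0667]
tool_rot: [3.141, -0.001, 0.038]
contact_force: [-0.9, 0.9, 4.3]
opening: 0.0475
time: 41.6
tool_pos: [0.5409, -0.2793, 0.2257]
tool_rot: [-3.141, 0.0, -0.564]
contact_force: [-0.7, -0.0, -0.1]
opening: 0.0659
time: 41.72
tool_pos: [0.5409, -0.2794, 0.2256]
tool_rot: [-3.142, 0.0, -0.558]
contact_force: [0.5, 0.7, -0.3]
opening: 0.0656
t 41.73 pos [ 0.541 -0.279  0.226] yaw -0.558 rp [-3.142  0.   ] q [-0.603  0.499  1.279  0.     1.364  1.526]
shift mm now: [-391.214 -410.716   -4.211]
turn(row value): 0.0020809283323126593 (alt -3.1395117252574805 ) shift after turn: [-392.068 -409.901   -4.211]
```

```bash
python3 -m inch '[[[-20,-21,0,0],[-33,-35,0,0],[-38,-40,0,0],[-38,-40,0,0],[-38,-40,0,0],[-38,-40,0,0],[-38,-40,0,0],[-38,-40,0,0],[-38,-40,0,0],[-36,-37,0,0]]]';python3 -m inch '[[[-24,-25,0,0],[-12,-12,0,0],[0,0,0,0],[0,0,0,0]]]'; python3 d.py .4265 .2762 .09 -0.56
```

```text
time: 42.98
tool_pos: [0.4374, 0.2269, 0.226]
tool_rot: [-3.141, -0.0, -0.555]
contact_force: [0.3, -0.2, -0.4]
opening: 0.066
time: 43.48
tool_pos: [0.4275, 0.2745, 0.2258]
tool_rot: [3.141, -0.0, -0.56]
contact_force: [0.6, -0.4, 0.8]
opening: 0.0658
t 43.48 pos [0.427 0.274 0.226] yaw -0.56 rp [ 3.141 -0.   ] q [ 0.42   0.312  1.571 -0.     1.259  2.551]
shift mm now: [ -1.745  -0.995 135.785]
turn(row value): 0.0004441432636566045 (alt -3.1411485103261363 ) shift after turn: [ -1.745  -0.994 135.785]
```

```bash
python3 -m inch '[[[-1.5,-1,40,0],[0,0,40,0],[0,0,35,0],[0,0,20,0],[0,0,0,0],[0,0,0,0]]]'; python3 -m inch '[[[0,0,0,0],[0,0,0,0],[0,0,0,0],[0,0,0,0]]]' 1 25; python3 -m inch '[[[0,0,-30,0],[0,0,-45,0],[0,0,-45,0],[0,0,-30,-0.15],[0,0,0,-0.15],[0,0,0,-0.15],[0,0,0,-0.147],[0,0,0,0],[0,0,0,0]]]'; python3 d.py .483 -.161 .24 .037
```

```text
time: 44.22
tool_pos: [0.4273, 0.2768, 0.0918]
tool_rot: [-3.14, -0.001, -0.56]
contact_force: [0.2, 0.6, 0.0]
opening: 0.0659
time: 44.72
tool_pos: [0.4267, 0.2774, 0.0914]
tool_rot: [-3.141, -0.001, -0.559]
contact_force: [-1.7, -2.0, 5.6]
opening: 0.0475
time: 45.85
tool_pos: [0.4262, 0.2773, 0.2406]
tool_rot: [3.142, 0.0, 0.035]
contact_force: [0.6, -0.3, -0.7]
opening: 0.0476
t 45.85 pos [0.426 0.277 0.241] yaw 0.035 rp [3.142 0.   ] q [0.426 0.301 1.544 0.    1.297 1.962]
shift mm now: [ 41.38  439.972   0.622]
turn(row value): -0.0019521507448228004 (alt 3.13964050284497 ) shift after turn: [ 40.521 440.052   0.622]
```

```bash
python3 -m inch '[[[2,24,0,0],[4,46,0,0],[5,54,0,0],[5,54,0,0],[5,54,0,0],[5,54,0,0],[5,54,0,0],[5,48,0,0],[3,34,0,0],[2,18,0,0]]]'; python3 -m inch '[[[0,0,0,0],[0,0,40,0],[0,0,40,0],[0,0,0,0],[0,0,0,0]]]'; python3 d.py .483 -.161 .067 .037
```

```text
time: 47.1
tool_pos: [0.4839, -0.1624, 0.2406]
tool_rot: [-3.141, 0.0, 0.034]
contact_force: [-1.1, 0.9, -0.5]
opening: 0.0476
time: 47.72
tool_pos: [0.4848, -0.1604, 0.1623]
tool_rot: [3.141, -0.002, 0.039]
contact_force: [1.1, -0.0, 0.4]
opening: 0.0478
t 47.73 pos [ 0.485 -0.16   0.162] yaw 0.039 rp [ 3.141 -0.002] q [-0.47   0.378  1.662  0.     1.1    1.062]
shift mm now: [-1.981  0.498 95.322]
turn(row value): 0.0016551816549701392 (alt -3.139937471934823 ) shift after turn: [-1.98   0.501 95.322]
```

```bash
python3 -m inch '[[[-1,0,35,0],[0,0,35,0],[0,0,15,0],[0,0,5,0],[0,0,0,0],[0,0,3,0],[0,0,2,0],[0,0,0,0]]]'; python3 -m inch '[[[0,0,0,0],[0,0,0,0],[0,0,0,0],[0,0,-30,0],[0,0,-45,0],[0,0,-45,0],[0,0,-40,0],[0,0,0,0],[0,0,0,0]]]' -0.435;  python3 w.py w6 drawer_floor:.02 pot1:.02; python3 -c "
import cv2; i=cv2.imread('pics/w6.png'); print(i.shape)"
```

```text
time: 48.72
tool_pos: [0.4834, -0.1611, 0.0664]
tool_rot: [3.141, -0.001, 0.038]
contact_force: [0.5, 1.5, 3.3]
opening: 0.0475
time: 49.85
tool_pos: [0.4825, -0.1607, 0.225]
tool_rot: [-3.141, 0.001, 0.038]
contact_force: [-0.2, -1.3, -0.4]
opening: 0.0659
49.9 [ 0.482 -0.161  0.224] [-3.14   0.002  0.038]
drawer_floor [(0.85, [131.4, 365.6], [0.531, -0.2128, 0.02]), (0.7, [125.9, 316.6], [0.5348, -0.159, 0.02]), (0.5, [83.1, 634.3], [0.5917, -0.4919, 0.02])]
pot1 [(0.97, [191.6, 21.1], [0.4481, 0.1778, 0.02]), (0.97, [177.6, 315.6], [0.4775, -0.1601, 0.02]), (0.84, [124.7, 317.0], [0.5361, -0.1594, 0.02]), (0.57, [123.7, 428.4], [0.5418, -0.2805, 0.02])]
(400, 640, 3)
```

View pics/w6.png

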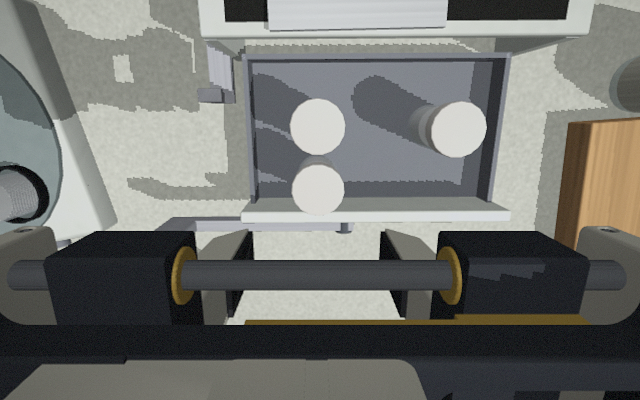

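```bash
python3 -m inch '[[[0,0,-10,-0.162],[0,0,0,-0.162],[0,0,0,-0.162],[0,0,0,-0.162],[0,0,0,-0.162],[0,0,0,-0.162],[0,0,0,0]]]'; python3 d.py .4545 .157 .09 1.01
```

```text
time: 50.88
tool_pos: [0.4826, -0.1608, 0.2349]
tool_rot: [-3.14, 0.0, 1.008]
contact_force: [-0.3, -0.7, 0.6]
opening: 0.0659
t 50.88 pos [ 0.483 -0.161  0.235] yaw 1.008 rp [-3.14  0.  ] q [-0.472  0.307  1.552  0.     1.284  0.09 ]
shift mm now: [ 253.84  -192.996  145.2  ]
turn(row value): -0.001664456778011747 (alt 3.1399281968117814 ) shift after turn: [ 254.161 -192.573  145.2  ]
```

```bash
python3 -m inch '[[[20,-15,0,0],[40,-30,0,0],[45,-34,0,0],[45,-35,0,0],[45,-35,0,0],[36,-27,0,0],[23,-17,0,0],[0,0,0,0],[0,0,0,0]]]';  python3 d.py .4545 .157 .09 1.01; python3 -m inch '[[[0,0,40,0],[0,0,40,0],[0,0,40,0],[0,0,25,0],[0,0,0,0],[0,0,0,0]]]'; python3 d.py .4545 .157 .09 1.01
```

```text
time: 52.0
tool_pos: [0.4546, 0.1562, 0.2354]
tool_rot: [-3.141, 0.001, 1.008]
contact_force: [-0.2, -0.9, 0.4]
opening: 0.0663
t 52.0 pos [0.455 0.156 0.235] yaw 1.008 rp [-3.141  0.001] q [ 0.172  0.254  1.625 -0.     1.264  0.734]
shift mm now: [  0.704  -0.425 145.439]
turn(row value): -0.001889168741855185 (alt 3.1397034848479377 ) shift after turn: [  0.705  -0.424 145.439]
time: 52.75
tool_pos: [0.4555, 0.1563, 0.0917]
tool_rot: [3.14, -0.001, 1.008]
contact_force: [0.2, 0.3, 0.6]
opening: 0.0658
t 52.75 pos [0.456 0.156 0.092] yaw 1.008 rp [ 3.14  -0.001] q [ 0.171  0.425  1.824 -0.     0.891  0.734]
shift mm now: [ 0.073 -1.255  1.741]
turn(row value): -0.0017740482751518183 (alt 3.139818605314641 ) shift after turn: [ 0.075 -1.255  1.741]
```

```bash
python3 -m inch '[[[0,0,0,0],[0,0,0,0],[0,0,0,0],[0,0,0,0]]]' 1 25; python3 -m inch '[[[0,0,-30,0],[0,0,-45,0],[0,0,-45,0],[0,0,-30,0.162],[0,0,0,0.162],[0,0,0,0.162],[0,0,0,0.162],[0,0,0,0.162],[0,0,0,0.162],[0,0,0,0]]]'; python3 d.py .487 -.281 .24 .037
```

```text
time: 53.25
tool_pos: [0.4552, 0.1569, 0.0915]
tool_rot: [3.14, -0.001, 1.01]
contact_force: [0.2, -0.3, 6.3]
opening: 0.0474
time: 54.5
tool_pos: [0.4543, 0.1568, 0.2405]
tool_rot: [3.142, 0.001, 0.039]
contact_force: [-0.2, -0.3, -0.5]
opening: 0.0476
t 54.5 pos [0.454 0.157 0.24 ] yaw 0.039 rp [3.142 0.001] q [0.173 0.25  1.616 0.    1.277 1.704]
shift mm now: [ 15.433 438.783   0.453]
turn(row value): 0.0023466742136390994 (alt -3.1392459793761542 ) shift after turn: [ 16.463 438.745   0.452]
```

```bash
python3 -m inch '[[[1,24,0,0],[2,46,0,0],[2,54,0,0],[2,54,0,0],[2,54,0,0],[2,54,0,0],[2,54,0,0],[1,48,0,0],[1,34,0,0],[0,17,0,0]]]'; python3 -m inch '[[[0,0,0,0],[0,0,40,0],[0,0,40,0],[0,0,0,0],[0,0,0,0]]]'; python3 d.py .487 -.281 .067 .037
```

```text
time: 55.75
tool_pos: [0.4859, -0.2828, 0.2402]
tool_rot: [-3.141, 0.001, 0.039]
contact_force: [0.1, 1.0, -1.1]
opening: 0.0472
time: 56.38
tool_pos: [0.4872, -0.2809, 0.1625]
tool_rot: [3.14, -0.002, 0.039]
contact_force: [-0.1, 0.0, -1.0]
opening: 0.0475
t 56.38 pos [ 0.487 -0.281  0.163] yaw 0.039 rp [ 3.14  -0.002] q [-0.659  0.466  1.517  0.     1.157  0.872]
shift mm now: [-0.349 -0.005 95.514]
turn(row value): 0.0023429634413680844 (alt -3.139249690148425 ) shift after turn: [-0.348 -0.005 95.514]
```

```bash
python3 -m inch '[[[0,0,35,0],[0,0,35,0],[0,0,15,0],[0,0,5,0],[0,0,0,0],[0,0,3,0],[0,0,2,0],[0,0,0,0]]]'; python3 -m inch '[[[0,0,0,0],[0,0,0,0],[0,0,0,0],[0,0,-30,0],[0,0,-45,0],[0,0,-45,0],[0,0,-40,0],[0,0,-20,-0.175],[0,0,0,-0.175],[0,0,0,-0.175]]]' -0.435; python3 -m inch '[[[0,0,0,-0.175],[0,0,0,-0.175],[0,0,0,-0.175],[0,0,0,-0.175],[0,0,0,-0.175],[0,0,0,-0.17],[0,0,0,0]]]'; python3 d.py .435 -.07 .24 1.608
```

```text
time: 57.38
tool_pos: [0.4866, -0.2816, 0.0666]
tool_rot: [3.141, -0.001, 0.038]
contact_force: [-1.3, 0.1, 2.8]
opening: 0.0479
time: 58.62
tool_pos: [0.4862, -0.2813, 0.2461]
tool_rot: [3.141, -0.0, 0.569]
contact_force: [0.5, 0.3, 0.1]
opening: 0.0657
time: 59.5
tool_pos: [0.4862, -0.2813, 0.2457]
tool_rot: [-3.141, -0.0, 1.606]
contact_force: [-0.2, 1.0, -0.3]
opening: 0.0661
t 59.5 pos [ 0.486 -0.281  0.246] yaw 1.606 rp [-3.141 -0.   ] q [-0.661  0.396  1.388  0.     1.357 -0.696]
shift mm now: [212.932 -43.638   5.723]
turn(row value): -0.0017145928487209972 (alt 3.139878060741072 ) shift after turn: [213.006 -43.273   5.723]
```

```bash
python3 -m inch '[[[25,-5,0,0],[45,-9,0,0],[50,-11,0,0],[50,-11,0,0],[30,-6,0,0],[13,-2,0,0],[0,0,0,0],[0,0,0,0]]]'; python3 w.py w7 latch_tab:.08 keeper:.072 drawer_floor:.02; python3 -c "
from h import *
np.set_printoptions(precision=4,suppress=True)
c=read_camera('scene');t=read_camera('top')
for k,z in dict(latch_tab=.08,keeper=.072,plate=.118,pot1=.02).items():
  for n,cc in(('scene',c),('top',t)):
    for r in place_of(n,k)[:6]: print(k,n,round(r['conf'],2),np.round(r['at']),onz(cc,r['at'],z))
"
```

```text
time: 60.5
tool_pos: [0.4348, -0.071, 0.2457]
tool_rot: [3.141, 0.0, 1.606]
contact_force: [0.3, -0.7, -0.9]
opening: 0.0662
60.55 [ 0.435 -0.071  0.246] [-3.142  0.     1.606]
latch_tab [(0.75, [131.7, 314.1], [0.4296, -0.0211, 0.08])]
keeper [(0.89, [177.6, 441.7], [0.5635, -0.0635, 0.072])]
drawer_floor [(0.7, [281.8, 384.3], [0.5278, -0.2141, 0.02])]
latch_tab top 0.45 [228. 318.] [ 0.4336 -0.0253  0.08  ]
keeper scene 0.95 [211. 290.] [ 0.5649 -0.0777  0.072 ]
keeper top 0.47 [150. 371.] [ 0.6793 -0.1932  0.072 ]
plate scene 0.92 [198. 236.] [ 0.6624 -0.2045  0.118 ]
plate scene 0.74 [317. 462.] [0.7001 0.5294 0.118 ]
plate top 0.89 [147. 370.] [ 0.6727 -0.1857  0.118 ]
plate top 0.74 [211. 240.] [0.4776 0.2045 0.118 ]
pot1 scene 0.58 [216. 278.] [ 0.5501 -0.1461  0.02  ]
pot1 scene 0.57 [205. 287.] [ 0.4808 -0.1687  0.02  ]
pot1 scene 0.56 [200. 250.] [ 0.5388 -0.2883  0.02  ]
pot1 scene 0.54 [195. 261.] [ 0.4906 -0.2827  0.02  ]
pot1 scene 0.54 [204. 343.] [ 0.3618 -0.0272  0.02  ]
pot1 top 0.82 [215. 400.] [ 0.4809 -0.2854  0.02  ]
pot1 top 0.55 [198. 397.] [ 0.5373 -0.2771  0.02  ]
pot1 top 0.49 [284. 232.] [0.2704 0.2381 0.02  ]
pot1 top 0.38 [211. 361.] [ 0.4948 -0.1622  0.02  ]
```

View pics/w7.png

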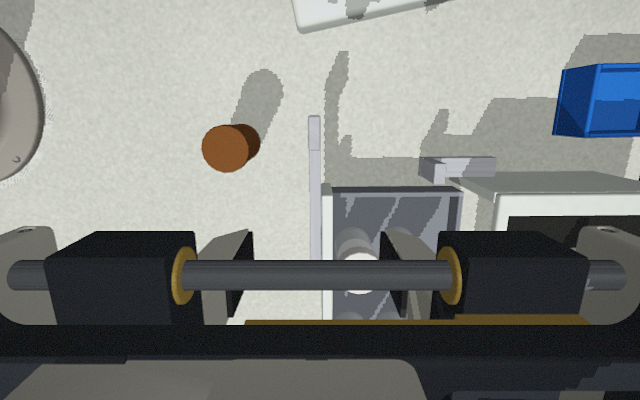

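```bash
python3 -c "
from h import *
t=read_camera('top')
cv2.imwrite('pics/top3.png',cv2.resize(t['img'][100:240,300:450],(800,747)[:1]+(600,) if 0 else (640,597),interpolation=cv2.INTER_CUBIC))
"
```

```text
(no output)
```

View pics/top3.png

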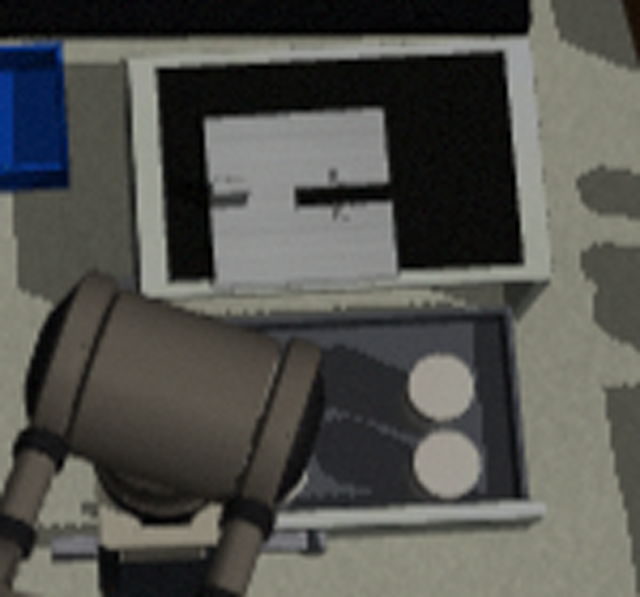

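```bash
python3 -c "
from h import *
np.set_printoptions(precision=4,suppress=True)
t=read_camera('top'); k=150/640
g=lambda x,y,z:onz(t,(100+y*k-.38,300+x*k-.38),z)
P=np.array([g(*p,.118) for p in((128,62),(530,40),(142,298),(548,275))]); r=P.mean(0)
Q=np.array([g(*p,.124) for p in((205,118),(383,108),(216,287),(398,270))]); q=Q.mean(0)
print(r,q,np.linalg.norm(P[0]-P[1]),np.linalg.norm(P[0]-P[2]),np.linalg.norm(Q[0]-Q[1]),np.linalg.norm(Q[0]-Q[2]))
v=Q[0]-Q[1]; print('plate -x dir yaw',np.arctan2(v[1],v[0]))
f=g(228,198,.150); print('fin',f)
d=(q-r)[:2]; print(R.from_euler('z',-.037).as_matrix()[:2,:2]@d)
"; python3 d.py
```

```text
[ 0.6989 -0.2112  0.118 ] [ 0.6767 -0.1841  0.124 ] 0.28942436337577504 0.17528535113668797 0.1268730419478956 0.12440461407069323
plate -x dir yaw 1.623684686036414
fin [ 0.6666 -0.131   0.15  ]
[-0.0212  0.0279]
t 61.3 pos [ 0.434 -0.07   0.246] yaw 1.608 rp [ 3.142 -0.   ] q [-0.334  0.169  1.706  0.     1.267 -0.372]
```

```bash
python3 d.py .4296 -.023 .065 1.608; python3 -m inch '[[[24,-3,0,0],[24,-3,20,0],[0,0,40,0],[0,0,40,0],[0,0,0,0],[0,0,0,0]]]' 0.13 40;  python3 d.py .4296 -.023 .065 1.608
```

```text
t 61.3 pos [ 0.434 -0.07   0.246] yaw 1.608 rp [ 3.142 -0.   ] q [-0.334  0.169  1.706  0.     1.267 -0.372]
shift mm now: [ 47.16   -3.036 180.826]
turn(row value): -0.00011991908249942007 (alt 3.1414727345072935 ) shift after turn: [ 47.16   -3.03  180.826]
time: 62.05
tool_pos: [0.4275, -0.0225, 0.147]
tool_rot: [3.14, 0.0, 1.608]
contact_force: [0.5, 0.4, 0.6]
opening: 0.0396
t 62.05 pos [ 0.428 -0.023  0.147] yaw 1.608 rp [3.14 0.  ] q [-0.232  0.258  1.894  0.     0.988 -0.269]
shift mm now: [-0.507  1.933 82.035]
turn(row value): -0.0002353498906957352 (alt 3.141357303699097 ) shift after turn: [-0.508  1.933 82.035]
```

Check from near before pinching.

```bash
python3 w.py w8 latch_tab:.08 keeper:.072
```

```text
62.1 [ 0.428 -0.023  0.147] [3.139 0.001 1.608]
latch_tab [(0.62, [207.9, 323.5], [0.4315, -0.0206, 0.08])]
keeper []
```

View pics/w8.png

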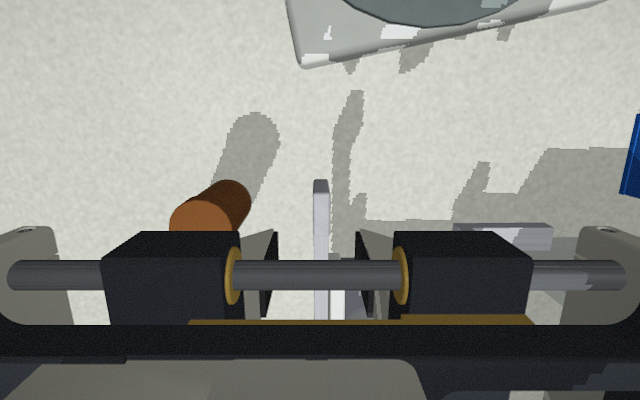

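```bash
python3 -m inch '[[[0,2,35,0],[0,0,30,0],[0,0,15,0],[0,0,0,0],[0,0,0,0]]]'; python3 -m inch '[[[0,0,0,0],[0,0,0,0],[0,0,0,0],[0,0,0,0]]]' 1 40; python3 d.py; python3 -m inch '[[[-1.5,0,-8,0],[-1.9,0,-8.8,0],[-2.5,0,-8.2,0],[-2.5,0,-8.2,0],[0,0,0,0]]]';python3 d.py
```

```text
time: 62.82
tool_pos: [0.4295, -0.0225, 0.0669]
tool_rot: [3.14, 0.0, 1.608]
contact_force: [0.5, 0.6, 1.4]
opening: 0.0397
time: 63.32
tool_pos: [0.429, -0.0223, 0.0661]
tool_rot: [3.141, 0.0, 1.608]
contact_force: [1.7, 0.1, 2.5]
opening: 0.0118
t 63.33 pos [ 0.429 -0.022  0.066] yaw 1.608 rp [3.141 0.   ] q [-0.231  0.393  1.986  0.     0.762 -0.268]
time: 63.95
tool_pos: [0.429, -0.0312, 0.0997]
tool_rot: [3.141, 0.001, 1.608]
contact_force: [-0.4, -4.4, -2.6]
opening: 0.012
t 63.95 pos [ 0.429 -0.031  0.1  ] yaw 1.608 rp [3.141 0.001] q [-0.251  0.334  1.949 -0.001  0.858 -0.287]
```

```bash
python3 -m inch '[[[-3.5,0,-8,0],[-3.6,0,-8,0],[-3.6,0,-6.5,0],[-3.5,0,-6.5,0],[0,0,0,0]]]'; python3 -m inch '[[[0,12,0,0],[0,18,0,0],[0,18,0,0],[0,18,0,0],[0,0,0,0]]]'; python3 d.py
```

```text
time: 64.58
tool_pos: [0.4296, -0.0451, 0.1285]
tool_rot: [3.141, 0.0, 1.607]
contact_force: [0.1, -3.1, -3.2]
opening: 0.0118
time: 65.2
tool_pos: [0.4971, -0.0421, 0.1282]
tool_rot: [3.139, -0.0, 1.608]
contact_force: [1.4, -0.0, -1.3]
opening: 0.012
t 65.2 pos [ 0.497 -0.042  0.128] yaw 1.608 rp [ 3.139 -0.   ] q [-0.239  0.4    1.738  0.001  1.002 -0.277]
```

```bash
python3 -m inch '[[[0,15,0,0],[0,18,0,0],[0,18,0,0],[0,9,0,0],[0,0,0,0]]]'; python3 -m inch '[[[0,7,0,0],[0,5,0,0],[0,0,0,0]]]'; python3 -m inch '[[[0,4,0,0],[0,0,0,0]]]';python3 d.py
```

```text
time: 65.82
tool_pos: [0.5558, -0.0396, 0.1283]
tool_rot: [3.14, -0.001, 1.608]
contact_force: [2.2, 3.3, 1.9]
opening: 0.0113
time: 66.2
tool_pos: [0.568, -0.0391, 0.1284]
tool_rot: [3.14, -0.001, 1.608]
contact_force: [0.4, 5.2, 2.9]
opening: 0.0116
time: 66.45
tool_pos: [0.5718, -0.0389, 0.1283]
tool_rot: [3.141, -0.001, 1.608]
contact_force: [0.0, 5.3, 2.8]
opening: 0.0118
t 66.45 pos [ 0.572 -0.039  0.128] yaw 1.608 rp [ 3.141 -0.001] q [-0.202  0.521  1.527  0.001  1.093 -0.24 ]
```

```bash
python3 -m inch '[[[0,3,0,0],[0,0,0,0]]]'; python3 -m inch '[[[0,3,0,0],[0,0,0,0]]]'; python3 -m inch '[[[0,2,0,0],[0,0,0,0]]]';python3 d.py
```

```text
time: 66.7
tool_pos: [0.5747, -0.0388, 0.1283]
tool_rot: [3.141, -0.001, 1.608]
contact_force: [-0.3, 5.7, 2.6]
opening: 0.0118
time: 66.95
tool_pos: [0.5777, -0.0387, 0.1283]
tool_rot: [3.141, -0.001, 1.608]
contact_force: [0.6, 5.9, 3.6]
opening: 0.012
time: 67.2
tool_pos: [0.5795, -0.0386, 0.1283]
tool_rot: [3.141, -0.001, 1.608]
contact_force: [0.2, 5.5, 2.5]
opening: 0.0117
t 67.2 pos [ 0.58  -0.039  0.128] yaw 1.608 rp [ 3.141 -0.001] q [-0.199  0.534  1.504  0.001  1.104 -0.237]
```

```bash
python3 -c "
from h import *
t=read_camera('top');s=read_camera('scene');w=read_camera('wrist')
a=cv2.resize(t['img'][100:260,290:450],(400,400),interpolation=2);b=cv2.resize(s['img'][160:280,220:380],(400,300),interpolation=2)
w=cv2.resize(w['img'],(400,250))
o=np.zeros((600,800,3),np.uint8);o[:400,:400]=a;o[:300,400:]=b;o[300:550,400:]=w
cv2.imwrite('pics/push.png',o)"
```

```text
(no output)
```

View pics/push.png

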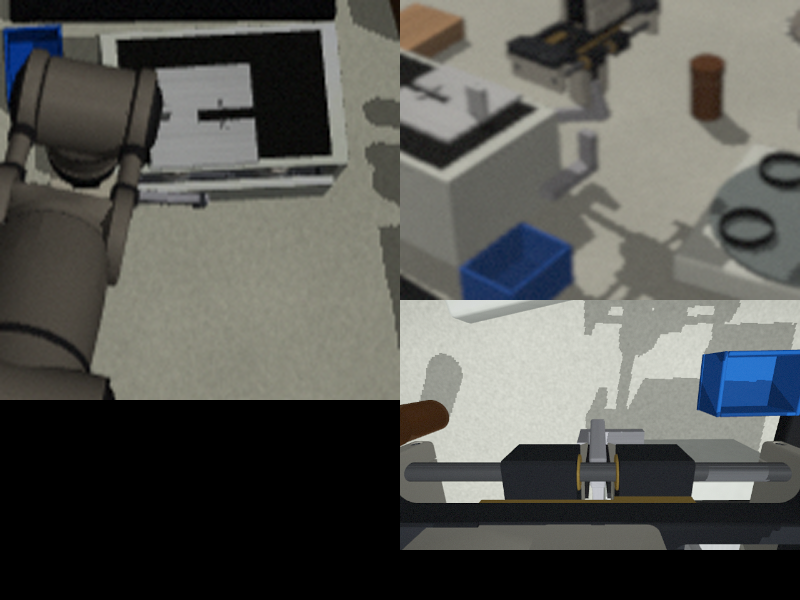

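```bash
python3 -c "
from h import *
np.set_printoptions(precision=4,suppress=True)
t=read_camera('top');
g=lambda x,y,z:onz(t,(100+y*.4-.3,290+x*.4-.3),z)
print(g(340,162,.118),g(335,190,.075),g(335,181,.075))
for r in place_of('top','drawer_floor')[:2]+place_of('top','keeper')[:2]: print(r,onz(t,r['at'],.02))
w=wrist(); 
for n in ('keeper','latch_tab'):
  for r in place_of('wrist',n)[:3]: print(n,r,onz(w,r['at'],.072))
"
python3 -m inch '[[[0,4,0,0],[0,0,0,0]]]'; python3 -m inch '[[[0,4,0,0],[0,0,0,0]]]'
```

```text
[ 0.6178 -0.3499  0.118 ] [ 0.594  -0.3518  0.075 ] [ 0.6054 -0.3524  0.075 ]
keeper {'at': [244.6, 291.3], 'conf': 0.71} [ 0.5614 -0.0613  0.072 ]
latch_tab {'at': [255.5, 318.1], 'conf': 0.77} [ 0.5807 -0.0689  0.072 ]
time: 67.9
tool_pos: [0.5817, -0.0382, 0.1279]
tool_rot: [-3.138, -0.002, 1.608]
contact_force: [-8.7, 4.9, 6.4]
opening: 0.0119
time: 68.15
tool_pos: [0.5818, -0.0375, 0.1267]
tool_rot: [-3.128, -0.003, 1.608]
contact_force: [-20.6, 7.1, 6.8]
opening: 0.0117
```

```bash
python3 -m inch '[[[2,-4,0,0],[3.5,0,6.5,0],[3.5,0,6.5,0],[0,0,0,0]]]'; python3 -m inch '[[[3.6,0,8,0],[3.5,0,8,0],[0,0,0,0]]]'; python3 -m inch '[[[2.5,0,8.2,0],[2.5,0,8.2,0],[0,0,0,0]]]'; python3 d.py
```

```text
time: 68.65
tool_pos: [0.5813, -0.0306, 0.1142]
tool_rot: [-3.137, 0.001, 1.608]
contact_force: [-7.0, 1.3, 0.6]
opening: 0.0118
time: 69.03
tool_pos: [0.581, -0.0235, 0.0981]
tool_rot: [-3.137, 0.001, 1.608]
contact_force: [-7.0, -1.1, 1.7]
opening: 0.0121
time: 69.4
tool_pos: [0.5808, -0.0183, 0.0817]
tool_rot: [-3.137, 0.0, 1.608]
contact_force: [-7.3, 1.0, 1.4]
opening: 0.012
t 69.4 pos [ 0.581 -0.018  0.082] yaw 1.608 rp [-3.137  0.   ] q [-0.163  0.592  1.547 -0.001  1.008 -0.2  ]
```

```bash
python3 -m inch '[[[1.5,0,8,0],[1,0,6,0],[0,0,1,0],[0,0,0,0]]]'; python3 -m inch '[[[0,0,0,0],[0,0,0,0],[0,0,0,0],[0,0,0,0]]]' 0.13; python3 -m inch '[[[0,0,-30,0],[0,0,-45,0],[0,0,-45,0],[0,0,-45,0],[0,0,0,0]]]'; python3 d.py .42 .08 .30
```

```text
time: 69.9
tool_pos: [0.5807, -0.0153, 0.0671]
tool_rot: [-3.137, -0.001, 1.608]
contact_force: [-7.7, 3.5, 2.6]
opening: 0.0118
time: 70.4
tool_pos: [0.5827, -0.0157, 0.0677]
tool_rot: [3.141, 0.0, 1.608]
contact_force: [0.8, 0.4, 0.1]
opening: 0.0393
time: 71.03
tool_pos: [0.5844, -0.0159, 0.2368]
tool_rot: [3.133, 0.002, 1.608]
contact_force: [0.6, 0.3, -0.7]
opening: 0.04
t 71.03 pos [ 0.584 -0.016  0.237] yaw 1.608 rp [3.133 0.002] q [-0.158  0.44   1.344  0.     1.349 -0.195]
shift mm now: [ 101.77  -160.165  -64.697]
```

```bash
python3 -m inch '[[[-40,0,-40,0],[-50,0,-40,0],[-40,0,0,0],[0,0,0,0],[0,0,0,0]]]'; python3 w.py w9 latch_tab:.08 keeper:.072 roof:.118 plate:.118 plate_fin:.146 nut_grip:.17
```

```text
time: 71.65
tool_pos: [0.5869, -0.1438, 0.3103]
tool_rot: [-3.14, -0.001, 1.608]
contact_force: [0.1, 0.7, 0.2]
opening: 0.0401
71.7 [ 0.587 -0.143  0.311] [-3.14  -0.001  1.608]
latch_tab [(0.96, [55.9, 317.6], [0.5818, -0.0148, 0.08])]
keeper [(0.86, [100.4, 298.5], [0.5613, -0.0625, 0.072])]
roof []
plate [(0.81, [213.6, 390.2], [0.67, -0.1825, 0.118])]
plate_fin [(0.6, [174.7, 400.2], [0.6693, -0.1327, 0.146])]
nut_grip []
```

View pics/w9.png

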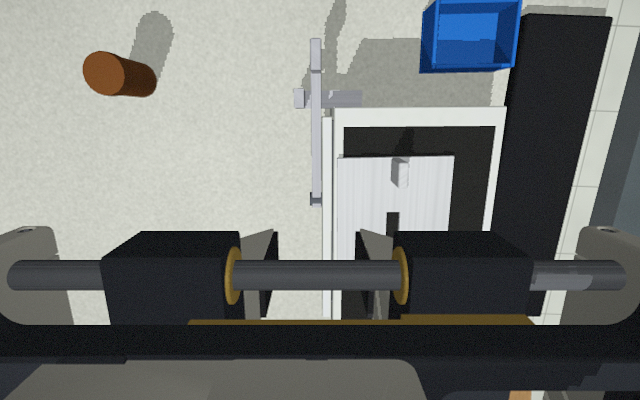

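```bash
python3 -m inch '[[[0,0,-20,0],[0,0,0,0],[0,0,0,0]]]'; python3 -c "
from h import *
t=read_camera('top')
for k in 'tip_box beaker slide_box stain counter_unit dish jar'.split():
  r=place_of('top',k)[:1]; print(k,r and (r[0]['conf'],onz(t,r[0]['at'],0).round(3)))
print(hand_in())"
```

```text
time: 72.38
tool_pos: [0.5871, -0.1441, 0.331]
tool_rot: [-3.141, -0.0, 1.608]
contact_force: [-0.9, 0.2, -0.8]
opening: 0.0399
tip_box (0.66, array([0.765, 0.011, 0.   ]))
beaker (0.92, array([0.357, 0.389, 0.   ]))
slide_box (0.77, array([ 0.483, -0.505,  0.   ]))
stain (0.67, array([0.573, 0.502, 0.   ]))
counter_unit (0.94, array([0.464, 0.486, 0.   ]))
dish (0.76, array([0.672, 0.429, 0.   ]))
jar (0.81, array([ 0.6  , -0.507,  0.   ]))
the job is handed in; nothing more can be done
None
```

I finished every step and handed the job in at about 72 s; no verdict came back.

- **Nut:** turned about 4.3 rad clockwise in two grips, not counting where it started. My first grip caught the round boss instead of the wings. A picture showed the nut had still turned with it, so I regripped higher on the wings.
- **Plate:** slid out and laid flat in the middle of the roof. At the next check, with the pots in the drawer, I saw it had been knocked aside by roughly 35 to 40 mm. I left it there: the last estimate put it about 27 mm forward and 25 mm sideways of the roof's centre, within the 50 and 85 mm limits.
- **Pots:** all four stood in the drawer; I did not touch the brown and yellow look-alikes. Three were seen upright from close by. The fourth was checked only in the overhead view, and none could be seen once the drawer was shut.
- **Drawer and latch:** pushed to its end stop with the bar lifted about 0.38 rad. I then lowered the bar behind the striker without meeting resistance and let go. The last close picture showed the drawer home and the bar in the catch.
- **Bystanders:** six were found within about 10 mm of their starting places. The tip box read 17 mm off, which I took as detector error because I never went near it. The jar's first overhead reading was wrong, so I compared it with the other camera's.

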